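Fill the tea chest and set it out for sale

ROBOT

A 6-joint arm with a two-finger parallel gripper is mounted at the origin on a cart in front of the work surface, level with it; the furniture and walls round the work are solid. World frame = base frame: x ahead of the robot, y to its left, z up, the work surface at z = 0. Lengths are in mm, angles in degrees, forces in N, time in s.
With the tool pointing down it reaches from about 375 to 975 mm from the base axis. Payload 3.8 kg.
Tool frame: the origin (TCP) lies at the very end of the fingers, on their centre line; the grasp point (between the pads) lies grip_depth behind it (grip_depth is the distance from the TCP to the grasp point, in mm); z points along the fingers, y is the line along which they close (so a half turn about z gives the same grasp; the last joint's range is limited). The gripper opens to 85 mm and grips with 20 to 120 N. Pads are 22 mm wide; open, the fingers measure 114 mm over their backs; the gripper's body (76 mm by 85 mm) begins 54 mm behind the grasp point. The pads swing forward as they close: fully open they stand 13 mm farther back than shut.
Start: joints at [-73.906, 15.12, 91.902, -0, 72.978, -2.114], TCP at [210.917, -641.196, 231.28] pointing down, gripper open.
Joint ranges: [-150.88, 150.88], [-54.13, 125.18], [17.81, 147.31], [-75.09, 255.09], [0, 152.58], [-146.25, 146.25]. Speed limits (degrees/s): [147.25, 147.25, 180, 180, 180, 180].

INTERFACE

Orientations are given as a 3x3 rotation matrix whose columns are the frame's x, y, z axes.
In Python, from station import * gives the robot as it stands.
- The arm moves only by the tool send_rows, never from a script. Its argument "increments" is a list of rows, each an object of numbers: "tx", "ty", "tz": the shift along the tool's x, y, z in m; "roll": the turn about the tool's z in rad. A call has 1 to 5 rows; each row is the pose to reach, as a shift and turn from the pose commanded when the call began, along the tool's axes at that moment; what a row does not reach only later rows make up. A row lasts 1/12 s, in which the tool goes at most 41.7 mm and 7.16 degrees, less where a joint would pass 70% of its speed; a pose out of reach is approached as far as the arm can. A call with a gripper value outside its range is refused whole. "jaw" is the gripper command: -1 is shut, 1 is fully open, values between are in proportion, set as the call begins (left out, the last holds). The fingers move at their own pace and stop on an object; the grip force is fixed at half the most. Time passes only in rows, so rows that repeat a pose let the fingers close. It gives the time, the measured TCP pose, the force, the opening and the grip force at its end, in the units of the state.
- sense(): the state, without advancing time (a new reading comes with each control period).
- get_image(name): name is "side" or "top"; returns a dict with "color" (420x560x3 uint8, red, green, blue), "vertical_fov" (degrees; the focal length in pixels is half the picture's height over the tangent of half this angle, whatever the lens; pixels are square), "cx", "cy" (the principal point, pixels), "R" (3x3) and "t" (3): a world point X has camera coordinates R X + t. Camera axes: x right, y down, z forward; pixel columns grow to the right and rows downward; lengths in mm; the calibration is good to about 2 mm. A picture is of the moment at which its call begins. There is no depth.
- sign_off(): hands the job in; it is judged then, once.
The state is a dict: "time_s": time; "joints": joint angles; "qvel": joint speeds; "tau": joint torques, N m; "eef_pos": TCP position; "eef_rot": TCP orientation; "wrist_force": force on the tool from outside, world axes, zero at the start; "wrist_torque": the same for the moment, N m; "opening": finger opening in mm; "gripper_force": force on a finger pad.
Only numpy, scipy, OpenCV 4.12 (cv2) and the standard library are available. Lean on these libraries where they do the work, as an engineer would, in place of code of your own. Each camera call takes 0.05 s, during which the arm holds its last target. There are 200 camera calls.

TASK

Get the tea chest ready for the counter: take out the rubber stamp that was left in one of its slots and stand it upright on the ink pad, and stand every flat tea tin from the worktop upright in a slot of its own, down on the slot floor. Then lower the hinged lid until it is fully closed, and stand the price card upright in the middle of the closed lid, its broad face square to the chest's front. Leave the other things on the counter where they are.

Things in the scene. Friction and masses are not known exactly. Their poses are not given: they have to be found in the camera images.
- tea_chest: fixed wooden chest base, open on top, 202 mm along its y, from 47 mm before (-x, the front, toward the robot) to 41 mm behind its origin; rim 48 mm up; walls 8, front 14, floor 6 mm. Origin on the underside, below the middle of the slot row, z up. Four 4 mm dividers make five slots along y, each 66 (x) by 34 (y) by 42 mm deep.
- chest_slot0 (a point): centre of the floor of slot 0 (slots 0 to 4 in a row from the chest's -y end to its +y end, 38 mm apart), 6 mm above the worktop
- chest_slot1 (a point): centre of the floor of slot 1 (slots 0 to 4 in a row from the chest's -y end to its +y end, 38 mm apart), 6 mm above the worktop
- chest_slot2 (a point): centre of the floor of slot 2 (slots 0 to 4 in a row from the chest's -y end to its +y end, 38 mm apart), 6 mm above the worktop
- chest_slot3 (a point): centre of the floor of slot 3 (slots 0 to 4 in a row from the chest's -y end to its +y end, 38 mm apart), 6 mm above the worktop
- chest_slot4 (a point): centre of the floor of slot 4 (slots 0 to 4 in a row from the chest's -y end to its +y end, 38 mm apart), 6 mm above the worktop
- chest_lid (a joint): lid angle: 0 closed, grows as it opens to 2.1; upright at 1.57; starts 1.78 or more. Stiff hinge (0.2 N m): stays where left. Hollow wooden cover, 88 x 202 mm, 46 mm deep, top board 6 mm, brass lip (9 mm out, 40 mm wide) low on its front. Hinge line along the chest's y at chest x = +41 mm, 48 mm up, on the far side; closed, its flat top is 94 mm above the worktop
- lid_top (a point): centre of the lid's flat outer top face (moves with the lid; when the lid is closed it lies at chest x = -3 mm, 94 mm above the worktop); its z axis points out of the top face
- lid_front (a point): middle of the edge of the lid's outer top face farthest from the hinge: in the closed lid, 88 mm in front of the hinge line and 46 mm above it; the highest part of the lid when it stands open
- tin_1: a plain aluminium tea tin with a paper label patch, flat and rectangular: 56 mm along its x, 30 mm along its y, 76 mm tall, 0.12 kg; origin at the centre of its underside, z up out of its top. Starts upright on the worktop; may be absent
- tin_2: a plain aluminium tea tin with a paper label patch, flat and rectangular: 56 mm along its x, 30 mm along its y, 76 mm tall, 0.12 kg; origin at the centre of its underside, z up out of its top. Starts upright on the worktop; may be absent
- tin_3: a plain aluminium tea tin with a paper label patch, flat and rectangular: 56 mm along its x, 30 mm along its y, 76 mm tall, 0.12 kg; origin at the centre of its underside, z up out of its top. Starts upright on the worktop; may be absent
- tin_4: a plain aluminium tea tin with a paper label patch, flat and rectangular: 56 mm along its x, 30 mm along its y, 76 mm tall, 0.12 kg; origin at the centre of its underside, z up out of its top. Starts upright on the worktop; may be absent
- tin_packed: a plain aluminium tea tin with a paper label patch, flat and rectangular: 56 mm along its x, 30 mm along its y, 76 mm tall, 0.12 kg; origin at the centre of its underside, z up out of its top. Already stands in one of the chest's slots and may stay there
- rubber_stamp: wooden stamp, 0.06 kg: base block 30 mm (its x) by 62 mm (its y) by 20 mm high, above it a round turned handle up to 30 mm thick, to 72 mm above the underside; origin at the centre of the underside, z up. Starts standing in one of the chest's slots, its long side along the chest's x
- ink_pad: flat closed ink pad tin, loose on the worktop, 62 mm (its x) by 90 mm (its y) by 16 mm high; origin at the centre of its underside, z up
- price_card: price card in a wooden block, loose on the worktop: block 22 mm (its x) by 50 mm (its y) by 18 mm high, to be gripped across the 22 mm; the thin card (75 mm wide along y, broad faces along x) sticks up to 62 mm. Origin at the centre of the block's underside, z up, 0.045 kg
- jam_jar: bystander: jam jar with a lid, 62 mm across, 86 mm high; origin at the centre of its underside
- service_bell: bystander: counter bell, 81 mm across, 64 mm high; origin at the centre of its underside
- dough_timer: bystander: round kitchen timer, 68 mm across, 64 mm high; origin at the centre of its underside
- tape_roll: bystander: roll of tape lying flat, 91 mm across, 25 mm high; origin at the centre of its underside
Not all that is in view belongs to the job. Leave any red look-alike of the tin_2 alone. Leave any green or purple look-alike of the rubber_stamp alone.

How it is judged (in metres and radians):
On the way, in this order (a step that is already met when the one before it is completed fails the run):
1. the stamp is out of the chest and every tin stands in a slot (z of tin_1 in the frame of tea_chest between 0.002 and 0.01 m and x of tin_1 in the frame of tea_chest between -0.025 and 0.025 m and y of tin_1 in the frame of tea_chest between -0.09 and 0.09 m and angle between each of tin_1, tin_2, tin_3, tin_4, tin_packed's own z axis and vertical below 0.1 rad and z of tin_2 in the frame of tea_chest between 0.002 and 0.01 m and x of tin_2 in the frame of tea_chest between -0.025 and 0.025 m and y of tin_2 in the frame of tea_chest between -0.09 and 0.09 m and z of tin_3 in the frame of tea_chest between 0.002 and 0.01 m and x of tin_3 in the frame of tea_chest between -0.025 and 0.025 m and y of tin_3 in the frame of tea_chest between -0.09 and 0.09 m and z of tin_4 in the frame of tea_chest between 0.002 and 0.01 m and x of tin_4 in the frame of tea_chest between -0.025 and 0.025 m and y of tin_4 in the frame of tea_chest between -0.09 and 0.09 m and z of tin_packed in the frame of tea_chest between 0.002 and 0.01 m and x of tin_packed in the frame of tea_chest between -0.025 and 0.025 m and y of tin_packed in the frame of tea_chest between -0.09 and 0.09 m and horizontal distance between rubber_stamp and tea_chest above 0.12 m), for 0.2 s.
2. the lid is closed over the tins (value of joint chest_lid below 0.04 rad), for 0.2 s.
3. the price card stands on the middle of the lid (z of price_card in the frame of lid_top between -0.004 and 0.004 m and horizontal distance between price_card and lid_top below 0.025 m and angle between price_card's own z axis and vertical below 0.1 rad and angle between the x axis of price_card and the x axis of tea_chest, either way round below 0.25 rad), for 0.2 s.
At the end, for the whole second after the job is handed in: all tins present upright in slots (0.1 rad, 4 mm from floor); stamp upright on the ink pad, centre within 30 mm (x), 40 mm (y) of the pad's; lid under 0.04 rad; card upright on the lid within 25 mm of its middle, within 0.25 rad of square; all at rest, tins, stamp and card still (all of step 3 and z of tin_1 in the frame of tea_chest between 0.002 and 0.01 m and x of tin_1 in the frame of tea_chest between -0.025 and 0.025 m and y of tin_1 in the frame of tea_chest between -0.09 and 0.09 m and angle between each of tin_1, tin_2, tin_3, tin_4, tin_packed, rubber_stamp's own z axis and vertical below 0.1 rad and z of tin_2 in the frame of tea_chest between 0.002 and 0.01 m and x of tin_2 in the frame of tea_chest between -0.025 and 0.025 m and y of tin_2 in the frame of tea_chest between -0.09 and 0.09 m and z of tin_3 in the frame of tea_chest between 0.002 and 0.01 m and x of tin_3 in the frame of tea_chest between -0.025 and 0.025 m and y of tin_3 in the frame of tea_chest between -0.09 and 0.09 m and z of tin_4 in the frame of tea_chest between 0.002 and 0.01 m and x of tin_4 in the frame of tea_chest between -0.025 and 0.025 m and y of tin_4 in the frame of tea_chest between -0.09 and 0.09 m and z of tin_packed in the frame of tea_chest between 0.002 and 0.01 m and x of tin_packed in the frame of tea_chest between -0.025 and 0.025 m and y of tin_packed in the frame of tea_chest between -0.09 and 0.09 m and z of rubber_stamp in the frame of ink_pad between 0.012 and 0.02 m and x of rubber_stamp in the frame of ink_pad between -0.03 and 0.03 m and y of rubber_stamp in the frame of ink_pad between -0.04 and 0.04 m and value of joint chest_lid below 0.04 rad and linear speed of each of tin_1, tin_2, tin_3, tin_4, tin_packed, rubber_stamp, price_card below 0.02 m/s); the robot touches nothing.
It fails at once if a bystander (jam jar, bell, timer, roll of tape) is pushed more than 4 cm away (distance of any of jam_jar, service_bell, dough_timer, tape_roll from where it was at the start of the episode above 0.04 m).
Of tin_1, tin_2, tin_3, tin_4 only 2 to 4 are there at a start; the rules pass over those that are not, and their reading is None.
At some moment in a run one of price_card may be knocked a few centimetres aside while the robot is not near it.
It also fails if it takes over 210 s, if anything falls off the work surface, if the arm or the gripper's body presses on something with over 40 N, if the wrist force passes 120 N, or if a joint passes its speed limit or range.

## Working session

There is one attempt and no reset: what is moved stays moved. The work goes in short steps, Python scripts to look and compute and a tool call to move; the robot and the scene stay as the last step left them, time stands still between calls to the robot, and variables do not carry over. Pictures are saved under pics/ and viewed, at most 14 in all, crops included, and the job is handed in when it is done.

Besides the shell and the picture viewer there is one more tool, called after "Call:" by a JSON object that holds its "api" and its "payload". send_rows: Moves the arm, as the interface text tells. Its arguments: {"type":"object","properties":{"increments":{"type":"array"},"jaw":{"type":"number"}},"required":["increments"]}

```bash
ls; mkdir -p pics; cat > h.py <<'E'
from station import *
import numpy as np, cv2
def grab(n,f=None):
    d=get_image(n)
    if f: cv2.imwrite('pics/'+f,cv2.cvtColor(d['color'],cv2.COLOR_RGB2BGR))
    return d
def foc(d): return d['color'].shape[0]/2/np.tan(np.radians(d['vertical_fov'])/2)
def ray(d,u,v):
    R=np.array(d['R']);t=np.array(d['t']);f=foc(d)
    return -R.T@t, R.T@np.array([(u-d['cx'])/f,(v-d['cy'])/f,1])
def onz(d,u,v,z):
    o,r=ray(d,u,v); return o+r*(z-o[2])/r[2]
def proj(d,X):
    c=np.array(d['R'])@np.array(X,float)+np.array(d['t']); f=foc(d); return np.array([f*c[0]/c[2]+d['cx'],f*c[1]/c[2]+d['cy']])
E
python3 - <<'E'
from h import *
s=sense(); print(s)
for n in('side','top'):
    d=grab(n,n+'0.png'); print(n,d['vertical_fov'],d['cx'],d['cy'],[k for k in d],ray(d,280,210))
E
```

```text
pics
{'time_s': 0.0, 'joints': array([-7.39046032e+01,  1.51720772e+01,  9.19832418e+01, -7.14306764e-04,
        7.29774134e+01, -2.11495963e+00]), 'qvel': array([-0.01381966,  0.02725449,  0.00162072,  0.12328622,  0.05838597,
       -0.04033098]), 'tau': array([-3.23422501e-03, -5.15121174e+01, -3.67320585e+01, -4.70487739e-04,
        1.28955589e-02,  6.94698571e-06]), 'eef_pos': array([ 210.71997718, -640.47693524,  229.90897581]), 'eef_rot': array([[ 9.49914459e-01,  3.12509348e-01, -6.53706087e-04],
       [ 3.12510023e-01, -9.49911862e-01,  2.22250240e-03],
       [ 7.35896083e-05, -2.31547687e-03, -9.99997317e-01]]), 'wrist_force': array([ 0.02290078, -1.0251715 , -0.171284  ]), 'wrist_torque': array([-0.01132396,  0.04838209, -0.01963378]), 'gripper_force': 0.0, 'opening': 85.41808452130046}
side 47.21976615374118 279.5148393181584 212.77485600960242 ['color', 'vertical_fov', 'cx', 'cy', 'R', 't'] (array([  490.8180475 , -1091.51867018,   965.74155397]), array([ 0.05742472,  0.78826442, -0.61267935]))
top 55.72272492531695 284.4372480287508 210.50496525772218 ['color', 'vertical_fov', 'cx', 'cy', 'R', 't'] (array([ 337.33154933,   -5.22460271, 1312.20847964]), array([ 0.17596574,  0.00184984, -0.98445874]))
```

View pics/top0.png

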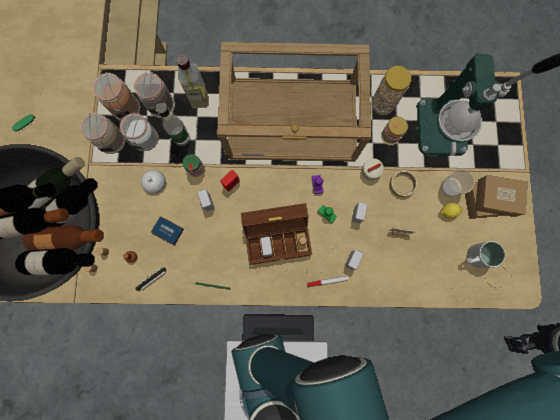

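View pics/side0.png

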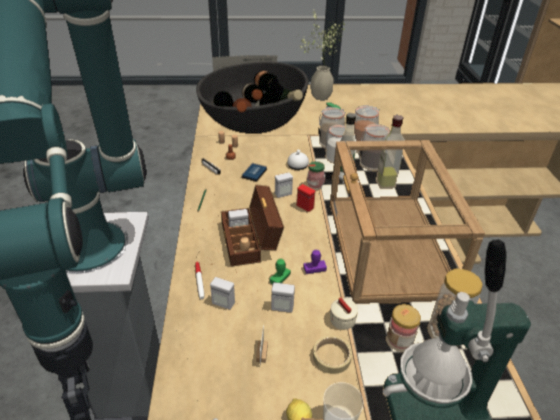

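```bash
python3 - <<'E'
import cv2
a=cv2.imread('pics/top0.png')
cv2.imwrite('pics/c1.png',cv2.resize(a[170:290,140:300],None,fx=5,fy=5,interpolation=cv2.INTER_CUBIC))
cv2.imwrite('pics/c2.png',cv2.resize(a[170:290,270:430],None,fx=5,fy=5,interpolation=cv2.INTER_CUBIC))
E
```

```text
(no output)
```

View pics/c1.png

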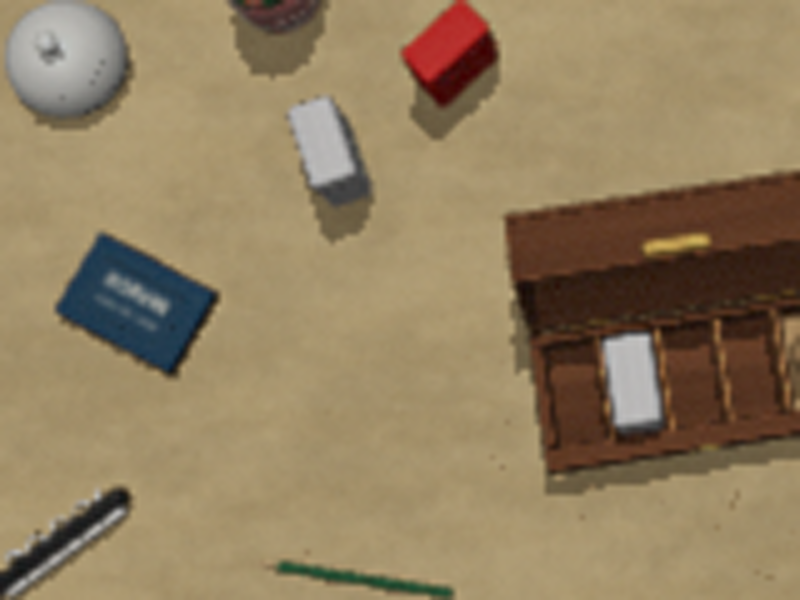

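View pics/c2.png

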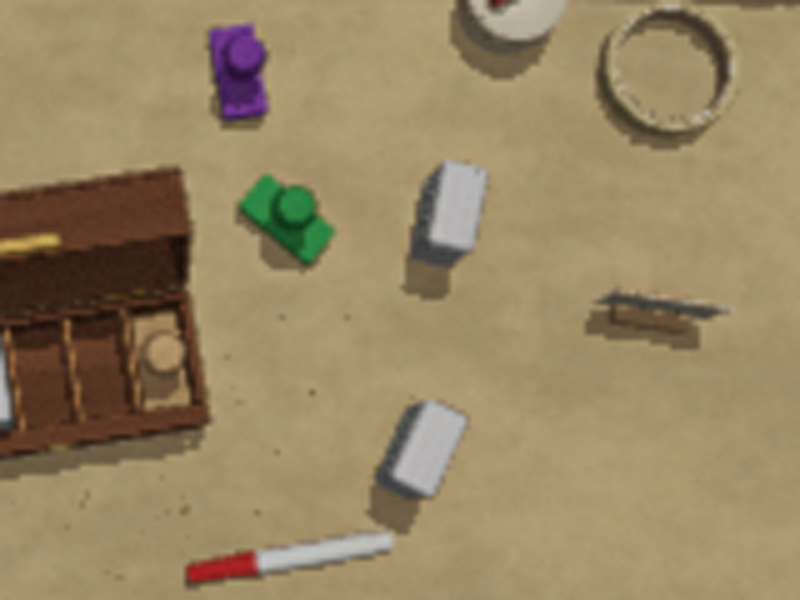

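```bash
cat >> h.py <<'E'
def blobs(d,m,roi,amin=30):
    u0,v0,u1,v1=roi; k=np.zeros(m.shape,np.uint8); k[v0:v1,u0:u1]=m[v0:v1,u0:u1]
    c,_=cv2.findContours(k,cv2.RETR_EXTERNAL,cv2.CHAIN_APPROX_NONE)
    return [x for x in c if cv2.contourArea(x)>amin]
def rect(d,c,z):
    # contour pixels cast onto plane z, min area rectangle in world mm: centre, (long,short), yaw of long side
    P=np.array([onz(d,p[0][0],p[0][1],z)[:2] for p in c],np.float32)
    (x,y),(w,h),a=cv2.minAreaRect(P)
    if w<h: w,h,a=h,w,a+90
    return np.round([x,y,w,h,(a+90)%180-90],1)
E
python3 - <<'E'
from h import *
try:
    import station; print([k for k in dir(station) if not k.startswith('_')]); print(station.grip_depth)
except Exception as e: print(e)
d=get_image('top'); im=d['color']; hsv=cv2.cvtColor(im,cv2.COLOR_RGB2HSV)
g=((hsv[...,1]<30)&(hsv[...,2]>165)).astype(np.uint8)
for n,r,z in (('t1',(190,180,222,220),76),('t2',(345,195,375,230),76),('t3',(340,245,372,275),76),('packed',(255,230,280,262),82)):
    for c in blobs(d,g,r): print(n,rect(d,c,z),cv2.boundingRect(c))
b=((hsv[...,0]>95)&(hsv[...,0]<125)&(hsv[...,1]>90)).astype(np.uint8)
for c in blobs(d,b,(140,205,195,255)): print('pad',rect(d,c,16))
# chest edges
for n,(u,v) in dict(FL=(250,264),FR=(311.6,254.8),BL=(249,238.5),BR=(307,229)).items(): print(n,onz(d,u,v,48))
for n,(u,v) in dict(h=(270+163/5,170+352/5)).items(): print('stamp',onz(d,u,v,78))
for n,(u,v) in dict(lipmid=(275.5,218.5)).items(): print(n,onz(d,u,v,130))
for n,(u,v) in dict(cL=(270+598/5,170+302/5),cR=(270+727/5,170+312/5)).items(): print(n,onz(d,u,v,62))
for n,(u,v) in dict(bL=(270+610/5,170+322/5),bR=(270+697/5,170+330/5)).items(): print(n,onz(d,u,v,10))
print(hsv[240:245,302],hsv[262,270])
E
```

```text
['PlanningError', 'get_image', 'grip_depth', 'sense', 'sign_off']
18.700000000000003
t1 [594.3 240.5  50.8  24.8  20.5] (198, 190, 12, 17)
t2 [ 561.2 -260.9   50.6   25.4  -12.2] (356, 202, 11, 17)
t3 [ 408.2 -239.6   50.7   24.7  -27.3] (349, 250, 14, 18)
packed [445.7  39.1  51.7  25.8   8.7] (261, 237, 11, 18)
pad [496.5 367.   85.5  57.1  63. ]
FL [388.91179312  89.17800118  48.        ]
FR [ 420.45819789 -105.2067106    48.        ]
BL [469.50655597  94.62191274  48.        ]
BR [502.68862857 -90.36391569  48.        ]
stamp [462.78801179 -74.73126335  78.        ]
lipmid [522.44485688  10.15859756 130.        ]
cL [ 500.15688969 -352.12234569   62.        ]
cR [ 494.93557676 -434.15126128   62.        ]
bL [ 493.72841524 -374.06083624   10.        ]
bR [ 489.23371207 -431.55194985   10.        ]
[[ 17 105 172]
 [ 17 107 169]
 [ 18 106 169]
 [ 17 110 165]
 [ 16 118  95]] [ 22  95 105]
```

```bash
cat >> h.py <<'E'
def plan(*wps, start=None):
    """waypoints (x,y,z,yaw of tool y) -> per call tx ty tz roll, tool straight down"""
    if start is None:
        s=sense(); p=np.array(s['eef_pos']); R=np.array(s['eef_rot']); yw=np.degrees(np.arctan2(R[1,1],R[0,1]))
        print('at',np.round(p,1),'yaw',round(yw,1),'t',round(s['time_s'],1),'open',round(s['opening'],1),'grip',round(s['gripper_force'],1),'F',np.round(s['wrist_force'],1))
    else: p=np.array(start[:3],float); yw=start[3]
    for w in wps:
        t=np.array(w[:3],float); dy=(w[3]-yw+90)%180-90
        n=int(max(1,np.ceil(np.linalg.norm(t-p)/200),np.ceil(abs(dy)/33)))
        for i in range(n):
            a=np.radians(yw); e=(t-p)/(n-i); dd=dy/n
            ey=np.array([np.cos(a),np.sin(a)]); ex=np.array([-np.sin(a),np.cos(a)])  # x = y × z, z down
            print('  tx %.4f ty %.4f tz %.4f roll %.4f'%(e[:2]@ex/1e3,e[:2]@ey/1e3,-e[2]/1e3,-np.radians(dd)))
            p=p+e; yw+=dd
CO=np.array([451.2,0.4]); CYAW=8.8
def chest(x,y,yaw=None):
    a=np.radians(CYAW if yaw is None else yaw); return CO+np.array([np.cos(a)*x-np.sin(a)*y,np.sin(a)*x+np.cos(a)*y])
E
python3 - <<'E'
from h import *
print(np.array(sense()['eef_rot'])[:,0])
plan((462.8,-74.7,200,8.8),(462.8,-74.7,110,8.8))
E
```

```text
[9.49933267e-01 3.12452855e-01 2.98879210e-05]
at [ 210.7 -640.7  230.2] yaw -71.8 t 0.1 open 85.2 grip 0.0 F [-0.4 -0.2  0.2]
  tx 0.1041 ty -0.1147 tz 0.0076 roll -0.3517
  tx 0.1372 ty -0.0718 tz 0.0076 roll -0.3517
  tx 0.1536 ty -0.0202 tz 0.0076 roll -0.3517
  tx 0.1511 ty 0.0339 tz 0.0076 roll -0.3517
  tx -0.0000 ty -0.0000 tz 0.0900 roll -0.0000
```

Call:
{"api": "send_rows", "payload": {"increments": [{"tx": 0.021,"ty": -0.023,"tz": 0.0,"roll": -0.07},{"tx": 0.042,"ty": -0.046,"tz": 0.0,"roll": -0.14},{"tx": 0.062,"ty": -0.069,"tz": 0.0,"roll": -0.21},{"tx": 0.083,"ty": -0.092,"tz": 0.0,"roll": -0.28},{"tx": 0.104,"ty": -0.115,"tz": 0.0,"roll": -0.352}], "jaw": 0.2}}

```text
time_s: 0.57
eef_pos: [273.9, -497.9, 230.7]
eef_rot: [[0.782, 0.623, -0.0], [0.623, -0.782, 0.001], [0.0, -0.001, -1.0]]
wrist_force: [0.4, -0.2, -0.5]
opening: 51.4
gripper_force: 0.0
```

Call:
{"api": "send_rows", "payload": {"increments": [{"tx": 0.137,"ty": -0.072,"tz": 0.008,"roll": -0.352},{"tx": 0.137,"ty": -0.072,"tz": 0.008,"roll": -0.352},{"tx": 0.137,"ty": -0.072,"tz": 0.008,"roll": -0.352},{"tx": 0.137,"ty": -0.072,"tz": 0.008,"roll": -0.352},{"tx": 0.137,"ty": -0.072,"tz": 0.008,"roll": -0.352}]}}

```text
time_s: 0.98
eef_pos: [337.5, -352.8, 222.4]
eef_rot: [[0.518, 0.855, -0.0], [0.855, -0.518, 0.004], [0.003, -0.002, -1.0]]
wrist_force: [-0.4, -0.5, -0.7]
opening: 51.0
gripper_force: 0.0
```

Call:
{"api": "send_rows", "payload": {"increments": [{"tx": 0.154,"ty": -0.02,"tz": 0.008,"roll": -0.352},{"tx": 0.154,"ty": -0.02,"tz": 0.008,"roll": -0.352},{"tx": 0.154,"ty": -0.02,"tz": 0.008,"roll": -0.352},{"tx": 0.154,"ty": -0.02,"tz": 0.008,"roll": -0.352},{"tx": 0.154,"ty": -0.02,"tz": 0.008,"roll": -0.352}]}}

```text
time_s: 1.4
eef_pos: [400.9, -212.1, 214.8]
eef_rot: [[0.192, 0.981, 0.0], [0.981, -0.192, 0.003], [0.003, -0.0, -1.0]]
wrist_force: [0.4, -0.6, 0.4]
opening: 51.1
gripper_force: 0.0
```

Call:
{"api": "send_rows", "payload": {"increments": [{"tx": 0.151,"ty": 0.034,"tz": 0.008,"roll": -0.352},{"tx": 0.151,"ty": 0.034,"tz": 0.008,"roll": -0.352},{"tx": 0.151,"ty": 0.034,"tz": 0.008,"roll": -0.352},{"tx": 0.151,"ty": 0.034,"tz": 0.008,"roll": -0.352},{"tx": 0.151,"ty": 0.034,"tz": 0.008,"roll": -0.352}]}}

```text
time_s: 1.82
eef_pos: [464.2, -71.4, 207.1]
eef_rot: [[-0.158, 0.987, 0.001], [0.987, 0.158, 0.002], [0.002, 0.001, -1.0]]
wrist_force: [0.8, -0.9, -1.2]
opening: 51.1
gripper_force: 0.0
```

```bash
python3 - <<'E'
from h import *
plan((462.8,-74.7,110,8.8))
d=grab('side'); u,v=proj(d,(463,-75,80)).astype(int); print(u,v)
cv2.imwrite('pics/s1.png',cv2.resize(cv2.cvtColor(d['color'],cv2.COLOR_RGB2BGR)[v-65:v+55,u-80:u+80],None,fx=5,fy=5,interpolation=cv2.INTER_CUBIC))
E
```

```text
at [464.2 -71.4 207.1] yaw 9.1 t 1.8 open 51.1 grip 0.0 F [ 0.8 -0.9 -1.2]
  tx -0.0030 ty -0.0019 tz 0.0971 roll 0.0052
242 237
```

View pics/s1.png

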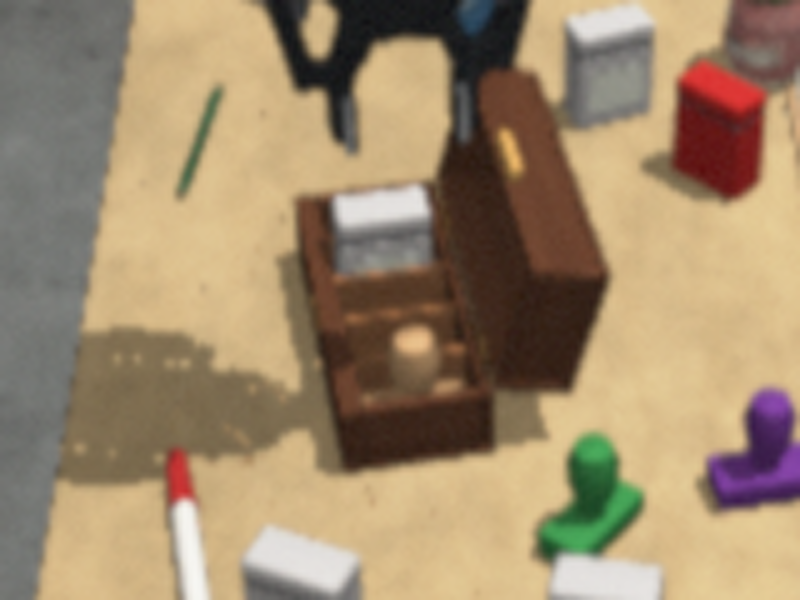

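Call:
{"api": "send_rows", "payload": {"increments": [{"tx": -0.003,"ty": -0.002,"tz": 0.1,"roll": 0.0},{"tx": -0.003,"ty": -0.002,"tz": 0.1,"roll": 0.0},{"tx": -0.003,"ty": -0.002,"tz": 0.1,"roll": 0.0},{"tx": -0.003,"ty": -0.002,"tz": 0.1,"roll": 0.0}]}}

```text
time_s: 2.2
eef_pos: [456.2, -78.7, 102.2]
eef_rot: [[-0.153, 0.988, -0.01], [0.988, 0.153, 0.002], [0.003, -0.01, -1.0]]
wrist_force: [-0.9, -0.3, -0.2]
opening: 51.2
gripper_force: 0.0
```

Call:
{"api": "send_rows", "payload": {"increments": [{"tz": 0.03},{"tz": 0.052},{"tz": 0.052},{"tz": 0.052}]}}

```text
$.increments[0]: bad value
```

```bash
python3 - <<'E'
from h import *
plan((462.8,-74.7,52,8.8))
d=grab('side'); u,v=proj(d,(463,-75,80)).astype(int)
cv2.imwrite('pics/s2.png',cv2.resize(cv2.cvtColor(d['color'],cv2.COLOR_RGB2BGR)[v-45:v+35,u-50:u+50],None,fx=6,fy=6,interpolation=cv2.INTER_CUBIC))
E
```

```text
at [456.2 -78.7 102.2] yaw 8.8 t 2.2 open 51.2 grip 0.0 F [-0.9 -0.3 -0.2]
  tx 0.0029 ty 0.0071 tz 0.0502 roll -0.0003
```

View pics/s2.png

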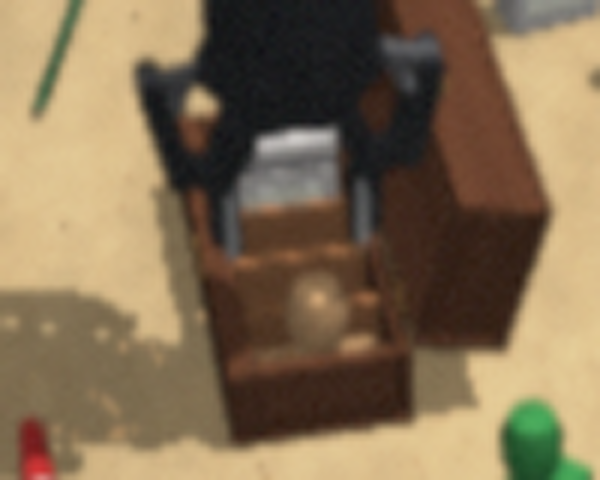

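Call:
{"api": "send_rows", "payload": {"increments": [{"tx": 0,"ty": 0,"tz": 0,"roll": 0},{"tx": 0,"ty": 0,"tz": 0,"roll": 0}]}}

```text
time_s: 2.42
eef_pos: [463.0, -79.3, 109.5]
eef_rot: [[-0.153, 0.988, 0.004], [0.988, 0.153, -0.001], [-0.002, 0.004, -1.0]]
wrist_force: [-0.3, -0.1, -0.3]
opening: 51.4
gripper_force: 0.0
```

```bash
python3 - <<'E'
from h import *
plan((462.8,-74.7,52,8.8))
E
```

```text
at [463.  -79.3 109.5] yaw 8.8 t 2.4 open 51.4 grip 0.0 F [-0.3 -0.1 -0.3]
  tx 0.0045 ty 0.0005 tz 0.0575 roll 0.0002
```

Call:
{"api": "send_rows", "payload": {"increments": [{"tx": 0.0045,"ty": 0.0,"tz": 0.02,"roll": 0},{"tx": 0.0045,"ty": 0.0,"tz": 0.045,"roll": 0},{"tx": 0.0045,"ty": 0.0,"tz": 0.0575,"roll": 0},{"tx": 0.0045,"ty": 0.0,"tz": 0.0575,"roll": 0},{"tx": 0.0045,"ty": 0.0,"tz": 0.0575,"roll": 0}]}}

```text
time_s: 2.83
eef_pos: [461.4, -74.0, 51.0]
eef_rot: [[-0.154, 0.988, 0.002], [0.988, 0.154, -0.0], [-0.001, 0.001, -1.0]]
wrist_force: [0.9, 0.5, 0.3]
opening: 51.5
gripper_force: 0.0
```

Call:
{"api": "send_rows", "payload": {"increments": [{"tx": 0,"ty": 0,"tz": 0,"roll": 0},{"tx": 0,"ty": 0,"tz": 0,"roll": 0},{"tx": 0,"ty": 0,"tz": 0,"roll": 0},{"tx": 0,"ty": 0,"tz": 0,"roll": 0},{"tx": 0,"ty": 0,"tz": 0,"roll": 0}], "jaw": -0.6}}

```text
time_s: 3.25
eef_pos: [463.0, -74.0, 52.1]
eef_rot: [[-0.154, 0.988, 0.005], [0.988, 0.154, -0.001], [-0.002, 0.005, -1.0]]
wrist_force: [0.5, 0.4, 6.5]
opening: 26.4
gripper_force: 58.7
```

Call:
{"api": "send_rows", "payload": {"increments": [{"tx": 0,"ty": 0,"tz": 0,"roll": 0},{"tx": 0,"ty": 0,"tz": -0.01,"roll": 0},{"tx": 0,"ty": 0,"tz": -0.04,"roll": 0},{"tx": 0,"ty": 0,"tz": -0.08,"roll": 0},{"tx": 0,"ty": 0,"tz": -0.11,"roll": 0}]}}

```text
time_s: 3.67
eef_pos: [460.5, -73.5, 162.4]
eef_rot: [[-0.155, 0.988, 0.001], [0.988, 0.155, -0.0], [-0.0, 0.001, -1.0]]
wrist_force: [1.2, -0.1, -0.4]
opening: 25.6
gripper_force: 60.6
```

```bash
python3 - <<'E'
from h import *
plan((496.5,367,165,63),(496.5,367,80,63))
E
```

```text
at [460.5 -73.5 162.4] yaw 8.9 t 3.7 open 25.6 grip 60.6 F [ 1.2 -0.1 -0.4]
  tx 0.1432 ty 0.0345 tz -0.0009 roll -0.3148
  tx 0.1255 ty 0.0772 tz -0.0009 roll -0.3148
  tx 0.0954 ty 0.1123 tz -0.0009 roll -0.3148
  tx 0.0000 ty 0.0000 tz 0.0850 roll 0.0000
```

Call:
{"api": "send_rows", "payload": {"increments": [{"tx": 0,"ty": 0,"tz": -0.04,"roll": 0},{"tx": 0.0,"ty": 0,"tz": -0.06,"roll": 0},{"tx": 0.035,"ty": 0.008,"tz": -0.06,"roll": -0.1},{"tx": 0.07,"ty": 0.016,"tz": -0.06,"roll": -0.2},{"tx": 0.107,"ty": 0.025,"tz": -0.06,"roll": -0.315}]}}

```text
time_s: 4.08
eef_pos: [468.6, 36.4, 221.3]
eef_rot: [[-0.455, 0.891, 0.002], [0.891, 0.455, -0.0], [-0.001, 0.002, -1.0]]
wrist_force: [0.8, 0.8, -0.6]
opening: 26.1
gripper_force: 60.6
```

Call:
{"api": "send_rows", "payload": {"increments": [{"tx": 0.126,"ty": 0.077,"tz": 0,"roll": -0.315},{"tx": 0.126,"ty": 0.077,"tz": 0,"roll": -0.315},{"tx": 0.126,"ty": 0.077,"tz": 0,"roll": -0.315},{"tx": 0.126,"ty": 0.077,"tz": 0,"roll": -0.315},{"tx": 0.126,"ty": 0.077,"tz": 0,"roll": -0.315}]}}

```text
time_s: 4.5
eef_pos: [479.9, 187.4, 220.2]
eef_rot: [[-0.71, 0.704, 0.0], [0.704, 0.71, 0.002], [0.001, 0.001, -1.0]]
wrist_force: [-0.6, -0.1, -0.2]
opening: 26.1
gripper_force: 60.6
```

Call:
{"api": "send_rows", "payload": {"increments": [{"tx": 0.095,"ty": 0.112,"tz": 0,"roll": -0.315},{"tx": 0.095,"ty": 0.112,"tz": 0,"roll": -0.315},{"tx": 0.095,"ty": 0.112,"tz": 0,"roll": -0.315},{"tx": 0.095,"ty": 0.112,"tz": 0,"roll": -0.315},{"tx": 0.095,"ty": 0.112,"tz": 0,"roll": -0.315}]}}

```text
time_s: 4.92
eef_pos: [492.2, 333.0, 219.9]
eef_rot: [[-0.893, 0.451, -0.0], [0.451, 0.893, 0.001], [0.001, 0.001, -1.0]]
wrist_force: [-0.2, -0.3, -0.6]
opening: 26.2
gripper_force: 60.7
```

Call:
{"api": "send_rows", "payload": {"increments": [{"tx": 0,"ty": 0,"tz": 0,"roll": 0},{"tx": 0,"ty": 0,"tz": 0,"roll": 0}]}}

```text
time_s: 5.08
eef_pos: [492.0, 328.3, 219.6]
eef_rot: [[-0.891, 0.454, -0.001], [0.454, 0.891, -0.001], [0.0, -0.002, -1.0]]
wrist_force: [-0.3, -0.5, -1.6]
opening: 26.1
gripper_force: 60.7
```

```bash
python3 - <<'E'
from h import *
plan((496.5,367,85,63))
E
```

```text
at [492.  328.3 219.6] yaw 63.0 t 5.1 open 26.1 grip 60.7 F [-0.3 -0.5 -1.6]
  tx 0.0135 ty 0.0365 tz 0.1346 roll 0.0002
```

Call:
{"api": "send_rows", "payload": {"increments": [{"tx": 0.0135,"ty": 0.0365,"tz": 0.02,"roll": 0},{"tx": 0.0135,"ty": 0.0365,"tz": 0.06,"roll": 0},{"tx": 0.0135,"ty": 0.0365,"tz": 0.1,"roll": 0},{"tx": 0.0135,"ty": 0.0365,"tz": 0.135,"roll": 0},{"tx": 0.0135,"ty": 0.0365,"tz": 0.135,"roll": 0}]}}

```text
time_s: 5.5
eef_pos: [491.2, 362.5, 76.4]
eef_rot: [[-0.89, 0.455, -0.013], [0.455, 0.89, -0.009], [0.007, -0.014, -1.0]]
wrist_force: [-1.8, -1.9, -2.3]
opening: 26.0
gripper_force: 60.6
```

Call:
{"api": "send_rows", "payload": {"increments": [{"tx": 0,"ty": 0,"tz": 0,"roll": 0},{"tx": 0,"ty": 0,"tz": 0.01,"roll": 0},{"tx": 0,"ty": 0,"tz": 0.016,"roll": 0},{"tx": 0,"ty": 0,"tz": 0.02,"roll": 0},{"tx": 0,"ty": 0,"tz": 0.02,"roll": 0}]}}

```text
time_s: 5.92
eef_pos: [497.3, 368.3, 65.5]
eef_rot: [[-0.891, 0.454, 0.001], [0.454, 0.891, 0.001], [-0.001, 0.001, -1.0]]
wrist_force: [-1.3, 0.7, -1.2]
opening: 26.0
gripper_force: 60.6
```

```bash
python3 - <<'E'
from h import *
plan((496.5,367,62,63))
d=grab('side'); u,v=proj(d,(497,367,40)).astype(int)
cv2.imwrite('pics/s3.png',cv2.resize(cv2.cvtColor(d['color'],cv2.COLOR_RGB2BGR)[v-40:v+40,u-50:u+50],None,fx=6,fy=6,interpolation=cv2.INTER_CUBIC))
E
```

```text
at [497.3 368.3  65.5] yaw 63.0 t 5.9 open 26.0 grip 60.6 F [-1.3  0.7 -1.2]
  tx 0.0001 ty -0.0016 tz 0.0035 roll 0.0001
```

View pics/s3.png

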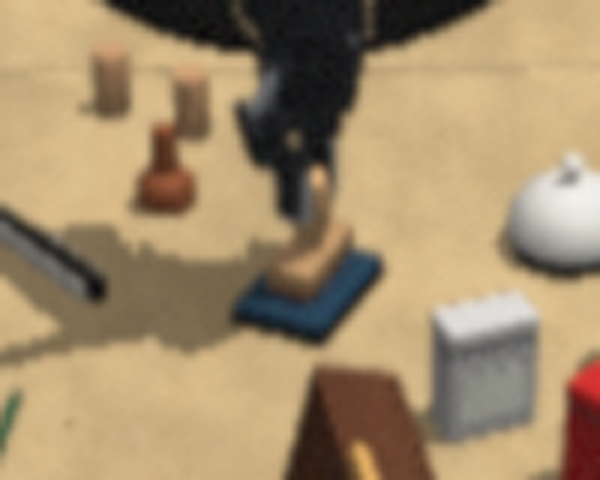

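Call:
{"api": "send_rows", "payload": {"increments": [{"tx": 0,"ty": -0.001,"tz": 0.004,"roll": 0},{"tx": 0,"ty": -0.001,"tz": 0.004,"roll": 0},{"tx": 0,"ty": -0.001,"tz": 0.004,"roll": 0}]}}

```text
time_s: 6.22
eef_pos: [497.8, 368.6, 62.9]
eef_rot: [[-0.891, 0.453, 0.003], [0.453, 0.891, 0.002], [-0.002, 0.004, -1.0]]
wrist_force: [1.0, 0.5, 4.8]
opening: 25.9
gripper_force: 61.1
```

Call:
{"api": "send_rows", "payload": {"increments": [{"tx": 0,"ty": 0,"tz": 0,"roll": 0},{"tx": 0,"ty": 0,"tz": 0,"roll": 0},{"tx": 0,"ty": 0,"tz": 0,"roll": 0},{"tx": 0,"ty": 0,"tz": 0,"roll": 0}], "jaw": 0.3}}

```text
time_s: 6.55
eef_pos: [496.1, 367.2, 60.4]
eef_rot: [[-0.891, 0.454, -0.001], [0.454, 0.891, -0.0], [0.0, -0.001, -1.0]]
wrist_force: [-0.1, -1.0, 0.5]
opening: 55.6
gripper_force: 0.0
```

Call:
{"api": "send_rows", "payload": {"increments": [{"tx": 0,"ty": 0,"tz": -0.03,"roll": 0},{"tx": 0,"ty": 0,"tz": -0.07,"roll": 0},{"tx": 0,"ty": 0,"tz": -0.1,"roll": 0},{"tx": 0,"ty": 0,"tz": -0.1,"roll": 0},{"tx": 0,"ty": 0,"tz": -0.1,"roll": 0}]}}

```text
time_s: 6.97
eef_pos: [498.1, 368.5, 163.8]
eef_rot: [[-0.891, 0.454, 0.005], [0.454, 0.891, 0.003], [-0.003, 0.005, -1.0]]
wrist_force: [-0.5, -0.4, -0.6]
opening: 55.7
gripper_force: 0.0
```

```bash
python3 - <<'E'
from h import *
plan((594.3,240.5,130,110.5),(594.3,240.5,48,110.5))
d=grab('side'); u,v=proj(d,(497,367,40)).astype(int)
cv2.imwrite('pics/s4.png',cv2.resize(cv2.cvtColor(d['color'],cv2.COLOR_RGB2BGR)[v-40:v+40,u-50:u+50],None,fx=6,fy=6,interpolation=cv2.INTER_CUBIC))
E
```

```text
at [498.1 368.5 163.8] yaw 63.0 t 7.0 open 55.7 grip 0.0 F [-0.5 -0.4 -0.6]
  tx -0.0719 ty -0.0352 tz 0.0169 roll -0.4143
  tx -0.0516 ty -0.0612 tz 0.0169 roll -0.4143
  tx 0.0000 ty 0.0000 tz 0.0820 roll -0.0000
```

View pics/s4.png

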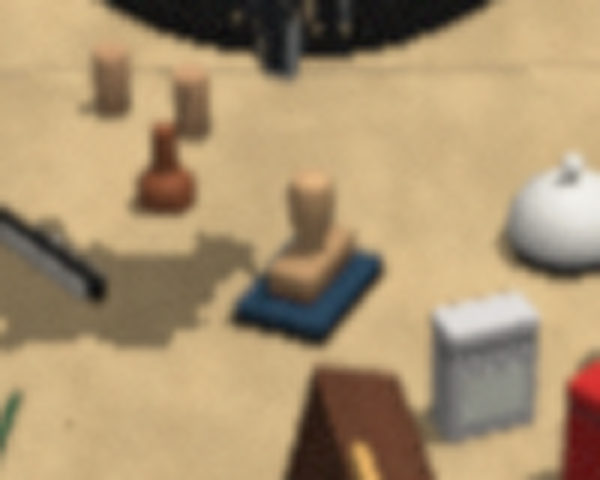

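Call:
{"api": "send_rows", "payload": {"increments": [{"tx": -0.072,"ty": -0.035,"tz": 0,"roll": -0.414},{"tx": -0.072,"ty": -0.035,"tz": 0,"roll": -0.414},{"tx": -0.072,"ty": -0.035,"tz": 0,"roll": -0.414},{"tx": -0.072,"ty": -0.035,"tz": 0,"roll": -0.414},{"tx": -0.072,"ty": -0.035,"tz": 0,"roll": -0.414}], "jaw": 0.2}}

```text
time_s: 7.43
eef_pos: [543.6, 301.9, 158.0]
eef_rot: [[-0.998, 0.057, -0.004], [0.057, 0.998, -0.002], [0.004, -0.002, -1.0]]
wrist_force: [0.1, -0.0, -0.1]
opening: 51.5
gripper_force: 0.0
```

Call:
{"api": "send_rows", "payload": {"increments": [{"tx": -0.052,"ty": -0.061,"tz": 0.025,"roll": -0.414},{"tx": -0.052,"ty": -0.061,"tz": 0.025,"roll": -0.414},{"tx": -0.052,"ty": -0.061,"tz": 0.025,"roll": -0.414},{"tx": -0.052,"ty": -0.061,"tz": 0.025,"roll": -0.414},{"tx": -0.052,"ty": -0.061,"tz": 0.025,"roll": -0.414}]}}

```text
time_s: 7.85
eef_pos: [591.9, 238.7, 133.3]
eef_rot: [[-0.937, -0.348, -0.004], [-0.348, 0.937, -0.001], [0.004, 0.0, -1.0]]
wrist_force: [-0.5, -1.1, -0.1]
opening: 51.5
gripper_force: 0.0
```

Call:
{"api": "send_rows", "payload": {"increments": [{"tx": 0,"ty": 0,"tz": 0,"roll": 0},{"tx": 0,"ty": 0,"tz": 0,"roll": 0}]}}

```text
time_s: 8.02
eef_pos: [592.4, 240.0, 135.0]
eef_rot: [[-0.937, -0.348, -0.001], [-0.348, 0.937, -0.0], [0.001, 0.0, -1.0]]
wrist_force: [-0.3, 0.9, 0.5]
opening: 51.4
gripper_force: 0.0
```

```bash
python3 - <<'E'
from h import *
plan((594.3,240.5,48,110.5))
E
```

```text
at [592.4 240.  135. ] yaw 110.4 t 8.0 open 51.4 grip 0.0 F [-0.3  0.9  0.5]
  tx -0.0020 ty -0.0002 tz 0.0870 roll -0.0018
```

Call:
{"api": "send_rows", "payload": {"increments": [{"tx": -0.002,"ty": 0,"tz": 0.03,"roll": 0},{"tx": -0.002,"ty": 0,"tz": 0.06,"roll": 0},{"tx": -0.002,"ty": 0,"tz": 0.085,"roll": 0},{"tx": -0.002,"ty": 0,"tz": 0.085,"roll": 0},{"tx": -0.002,"ty": 0,"tz": 0.085,"roll": 0}]}}

```text
time_s: 8.43
eef_pos: [593.0, 240.3, 49.1]
eef_rot: [[-0.937, -0.35, -0.004], [-0.35, 0.937, -0.002], [0.004, 0.0, -1.0]]
wrist_force: [0.2, 0.6, 0.8]
opening: 51.5
gripper_force: 0.0
```

Call:
{"api": "send_rows", "payload": {"increments": [{"tx": 0,"ty": 0,"tz": 0,"roll": 0},{"tx": 0,"ty": 0,"tz": 0,"roll": 0},{"tx": 0,"ty": 0,"tz": 0,"roll": 0},{"tx": 0,"ty": 0,"tz": 0,"roll": 0},{"tx": 0,"ty": 0,"tz": 0,"roll": 0}], "jaw": -0.5}}

```text
time_s: 8.85
eef_pos: [596.9, 241.1, 53.4]
eef_rot: [[-0.937, -0.349, 0.004], [-0.349, 0.937, 0.002], [-0.005, 0.0, -1.0]]
wrist_force: [0.7, 0.4, 6.9]
opening: 29.2
gripper_force: 60.4
```

Call:
{"api": "send_rows", "payload": {"increments": [{"tx": 0,"ty": 0,"tz": 0,"roll": 0},{"tx": 0,"ty": 0,"tz": 0,"roll": 0},{"tx": 0,"ty": 0,"tz": 0,"roll": 0},{"tx": 0,"ty": 0,"tz": 0,"roll": 0}], "jaw": 0.2}}

```text
time_s: 9.18
eef_pos: [594.5, 240.1, 50.4]
eef_rot: [[-0.937, -0.35, -0.001], [-0.35, 0.937, -0.0], [0.001, -0.0, -1.0]]
wrist_force: [0.9, 0.1, 0.4]
opening: 51.0
gripper_force: 0.0
```

Call:
{"api": "send_rows", "payload": {"increments": [{"tx": 0,"ty": 0,"tz": -0.03,"roll": 0},{"tx": 0,"ty": 0,"tz": -0.065,"roll": 0},{"tx": 0,"ty": 0,"tz": -0.065,"roll": 0},{"tx": 0,"ty": 0,"tz": -0.065,"roll": 0}]}}

```text
time_s: 9.52
eef_pos: [597.2, 241.1, 118.9]
eef_rot: [[-0.937, -0.35, 0.006], [-0.35, 0.937, 0.002], [-0.006, -0.0, -1.0]]
wrist_force: [-0.3, 0.4, 0.2]
opening: 51.4
gripper_force: 0.0
```

Call:
{"api": "send_rows", "payload": {"increments": [{"tx": 0,"ty": 0,"tz": 0,"roll": 0.524},{"tx": 0,"ty": 0,"tz": 0,"roll": 0.524},{"tx": 0,"ty": 0,"tz": 0,"roll": 0.524},{"tx": 0,"ty": 0,"tz": 0,"roll": 0.524},{"tx": 0,"ty": 0,"tz": 0,"roll": 0.524}], "jaw": 0.95}}

```text
time_s: 9.93
eef_pos: [593.7, 239.9, 113.8]
eef_rot: [[-0.985, 0.17, -0.003], [0.17, 0.985, -0.001], [0.003, -0.002, -1.0]]
wrist_force: [-0.4, 0.5, -0.3]
opening: 82.6
gripper_force: 0.0
```

Call:
{"api": "send_rows", "payload": {"increments": [{"tx": 0,"ty": 0,"tz": 0,"roll": 0.524},{"tx": 0,"ty": 0,"tz": 0,"roll": 0.524},{"tx": 0,"ty": 0,"tz": 0,"roll": 0.524},{"tx": 0,"ty": 0,"tz": 0,"roll": 0.524},{"tx": 0,"ty": 0,"tz": 0,"roll": 0.524}]}}

```text
time_s: 10.35
eef_pos: [594.1, 240.0, 114.4]
eef_rot: [[-0.77, 0.638, -0.002], [0.638, 0.77, -0.001], [0.001, -0.002, -1.0]]
wrist_force: [0.2, 0.6, 0.6]
opening: 83.2
gripper_force: 0.0
```

Call:
{"api": "send_rows", "payload": {"increments": [{"tx": 0,"ty": 0,"tz": 0,"roll": 0.524},{"tx": 0,"ty": 0,"tz": 0,"roll": 0.524},{"tx": 0,"ty": 0,"tz": 0,"roll": 0.524},{"tx": 0,"ty": 0,"tz": 0,"roll": 0.524},{"tx": 0,"ty": 0,"tz": 0,"roll": 0.524}]}}

```text
time_s: 10.77
eef_pos: [594.4, 240.1, 114.8]
eef_rot: [[-0.349, 0.937, -0.001], [0.937, 0.349, -0.001], [-0.0, -0.002, -1.0]]
wrist_force: [-0.1, 0.6, -0.8]
opening: 83.3
gripper_force: 0.0
```

Call:
{"api": "send_rows", "payload": {"increments": [{"tx": 0,"ty": 0,"tz": 0,"roll": 0},{"tx": 0,"ty": 0,"tz": 0,"roll": 0},{"tx": 0,"ty": 0,"tz": 0,"roll": 0}]}}

```text
time_s: 11.02
eef_pos: [594.8, 240.3, 115.5]
eef_rot: [[-0.352, 0.936, -0.0], [0.936, 0.352, -0.0], [0.0, -0.0, -1.0]]
wrist_force: [0.2, -0.2, 0.9]
opening: 83.1
gripper_force: 0.0
```

```bash
python3 - <<'E'
from h import *
plan((594.3,240.5,50,20.5))
d=get_image('top'); hsv=cv2.cvtColor(d['color'],cv2.COLOR_RGB2HSV)
g=((hsv[...,1]<30)&(hsv[...,2]>165)).astype(np.uint8)
for c in blobs(d,g,(185,175,225,225)): print(rect(d,c,76))
E
```

```text
at [594.8 240.3 115.5] yaw 20.6 t 11.0 open 83.1 grip 0.0 F [ 0.2 -0.2  0.9]
  tx 0.0004 ty -0.0004 tz 0.0655 roll 0.0014
```

Call:
{"api": "send_rows", "payload": {"increments": [{"tx": 0,"ty": 0,"tz": 0.03,"roll": 0},{"tx": 0,"ty": 0,"tz": 0.055,"roll": 0},{"tx": 0,"ty": 0,"tz": 0.065,"roll": 0},{"tx": 0,"ty": 0,"tz": 0.065,"roll": 0},{"tx": 0,"ty": 0,"tz": 0.065,"roll": 0}]}}

```text
time_s: 11.48
eef_pos: [594.5, 240.2, 50.3]
eef_rot: [[-0.349, 0.937, -0.001], [0.937, 0.349, -0.001], [0.0, -0.002, -1.0]]
wrist_force: [-0.5, 1.0, -0.1]
opening: 83.2
gripper_force: 0.0
```

Call:
{"api": "send_rows", "payload": {"increments": [{"tx": 0,"ty": 0,"tz": 0,"roll": 0},{"tx": 0,"ty": 0,"tz": 0,"roll": 0},{"tx": 0,"ty": 0,"tz": 0,"roll": 0},{"tx": 0,"ty": 0,"tz": 0,"roll": 0},{"tx": 0,"ty": 0,"tz": 0,"roll": 0}], "jaw": 0.1}}

```text
time_s: 11.9
eef_pos: [596.8, 241.0, 53.1]
eef_rot: [[-0.349, 0.937, 0.004], [0.937, 0.349, 0.001], [-0.0, 0.004, -1.0]]
wrist_force: [0.3, -0.2, 7.2]
opening: 54.9
gripper_force: 65.9
```

Call:
{"api": "send_rows", "payload": {"increments": [{"tx": 0,"ty": 0,"tz": 0,"roll": 0},{"tx": 0,"ty": 0,"tz": -0.02,"roll": 0},{"tx": 0,"ty": 0,"tz": -0.05,"roll": 0},{"tx": 0,"ty": 0,"tz": -0.09,"roll": 0},{"tx": 0,"ty": 0,"tz": -0.13,"roll": 0}]}}

```text
time_s: 12.32
eef_pos: [593.5, 239.8, 180.5]
eef_rot: [[-0.349, 0.937, -0.004], [0.937, 0.349, -0.001], [0.0, -0.004, -1.0]]
wrist_force: [0.9, 0.4, -0.7]
opening: 54.8
gripper_force: 65.1
```

```bash
python3 - <<'E'
from h import *
c=chest(0,76);plan((594.8,240.3,230,20.6),(*c,230,8.8),(*c,140,8.8))
# chest edge fit, sub-pixel: outer rim front / ends
d=get_image('top'); hsv=cv2.cvtColor(d['color'],cv2.COLOR_RGB2HSV); print(np.round(c,1))
g=((hsv[...,1]<30)&(hsv[...,2]>165)).astype(np.uint8)
for n,r,z in (('t2',(345,195,375,230),76),('t3',(340,245,372,275),76),('packed',(255,230,280,262),82)):
    for k in blobs(d,g,r): print(n,rect(d,k,z))
gray=cv2.GaussianBlur(cv2.cvtColor(d['color'],cv2.COLOR_RGB2GRAY),(3,3),0).astype(float)
def edge(a,b,nrm,z=48):  # along world line a-b, strongest gradient across nrm
    P=[]
    for s in np.linspace(0.08,0.92,25):
        p=a+(b-a)*s; q=[proj(d,(*(p+nrm*o),z)) for o in np.arange(-9,9.1,.5)]
        v=cv2.remap(gray.astype(np.float32),np.float32([q])[...,0],np.float32([q])[...,1],cv2.INTER_LINEAR)[0]
        gr=np.abs(np.gradient(cv2.GaussianBlur(v[None],(5,1),0)[0])); i=np.argmax(gr[2:-2])+2; P.append(p+nrm*(-9+.5*i))
    P=np.float32(P); L=cv2.fitLine(P,cv2.DIST_HUBER,0,.01,.01).ravel()
    rs=np.abs((P-L[2:])@np.array([-L[1],L[0]])); return L,np.median(rs)
a=np.radians(8.8);ex=np.array([np.cos(a),np.sin(a)]);ey=np.array([-ex[1],ex[0]])
for n,A,B,N in (('front',chest(-47,-101),chest(-47,101),-ex),('left',chest(-47,101),chest(30,101),ey),('right',chest(-47,-101),chest(30,-101),-ey)):
    L,r=edge(A,B,N); ang=np.degrees(np.arctan2(L[1],L[0])); print(n,'ang',round((ang+90)%180-90,2),'off',round(float((L[2:]-A)@N),2),'res',r)
E
```

```text
at [593.5 239.8 180.5] yaw 20.4 t 12.3 open 54.8 grip 65.1 F [ 0.9  0.4 -0.7]
  tx -0.0000 ty 0.0014 tz -0.0495 roll -0.0034
  tx -0.0498 ty -0.1016 tz -0.0000 roll 0.1030
  tx -0.0600 ty -0.0960 tz -0.0000 roll 0.1030
  tx 0.0000 ty 0.0000 tz 0.0900 roll -0.0000
[439.6  75.5]
t2 [ 561.3 -260.6   52.    26.   -12.4]
t3 [ 407.4 -239.6   51.9   26.8  -25.6]
packed [445.4  39.3  52.1  26.7   9.2]
front ang -80.44 off 2.05 res 0.650136
left ang 10.16 off 1.85 res 0.7648963
right ang 9.74 off -1.2 res 0.4969844
```

Call:
{"api": "send_rows", "payload": {"increments": [{"tx": 0,"ty": 0,"tz": -0.03,"roll": 0},{"tx": 0,"ty": 0,"tz": -0.05,"roll": 0},{"tx": 0,"ty": 0,"tz": -0.05,"roll": 0}]}}

```text
time_s: 12.62
eef_pos: [597.9, 241.4, 236.9]
eef_rot: [[-0.349, 0.937, 0.009], [0.937, 0.349, 0.003], [-0.0, 0.01, -1.0]]
wrist_force: [1.9, 0.3, -0.6]
opening: 55.0
gripper_force: 65.1
```

Call:
{"api": "send_rows", "payload": {"increments": [{"tx": -0.01,"ty": -0.02,"tz": 0,"roll": 0.02},{"tx": -0.02,"ty": -0.04,"tz": 0,"roll": 0.05},{"tx": -0.03,"ty": -0.06,"tz": 0,"roll": 0.08},{"tx": -0.04,"ty": -0.08,"tz": 0,"roll": 0.1},{"tx": -0.05,"ty": -0.1,"tz": 0,"roll": 0.1}]}}

```text
time_s: 13.03
eef_pos: [517.0, 157.7, 228.7]
eef_rot: [[-0.253, 0.968, -0.002], [0.968, 0.253, -0.001], [-0.0, -0.002, -1.0]]
wrist_force: [-0.6, 0.3, -0.8]
opening: 54.9
gripper_force: 65.1
```

Call:
{"api": "send_rows", "payload": {"increments": [{"tx": -0.013,"ty": -0.022,"tz": 0,"roll": 0.02},{"tx": -0.026,"ty": -0.044,"tz": 0,"roll": 0.04},{"tx": -0.039,"ty": -0.066,"tz": 0,"roll": 0.07},{"tx": -0.05,"ty": -0.085,"tz": 0,"roll": 0.09},{"tx": -0.057,"ty": -0.092,"tz": 0,"roll": 0.09}]}}

```text
time_s: 13.45
eef_pos: [441.1, 78.8, 228.8]
eef_rot: [[-0.164, 0.986, -0.003], [0.986, 0.164, -0.001], [-0.0, -0.004, -1.0]]
wrist_force: [-0.0, -0.2, -0.4]
opening: 55.2
gripper_force: 65.1
```

Call:
{"api": "send_rows", "payload": {"increments": [{"tx": 0,"ty": 0,"tz": 0,"roll": 0},{"tx": 0,"ty": 0,"tz": 0,"roll": 0},{"tx": 0,"ty": 0,"tz": 0,"roll": 0},{"tx": 0,"ty": 0,"tz": 0,"roll": 0}]}}

```text
time_s: 13.78
eef_pos: [444.9, 80.8, 230.6]
eef_rot: [[-0.166, 0.986, 0.0], [0.986, 0.166, 0.0], [0.0, 0.0, -1.0]]
wrist_force: [-0.3, -1.1, -0.5]
opening: 54.3
gripper_force: 65.1
```

```bash
sed -i 's/^CO=.*/CO=np.array([450.3,1.7]); CYAW=9.5/' h.py; python3 - <<'E'
from h import *
c=chest(0,76);print(c);plan((*c,145,9.5))
E
```

```text
[437.75638195  76.65770572]
at [444.9  80.8 230.6] yaw 9.5 t 13.8 open 54.3 grip 65.1 F [-0.3 -1.1 -0.5]
  tx -0.0029 ty -0.0077 tz 0.0856 roll 0.0009
```

Call:
{"api": "send_rows", "payload": {"increments": [{"tx": -0.003,"ty": -0.0075,"tz": 0.02,"roll": 0},{"tx": -0.003,"ty": -0.0075,"tz": 0.05,"roll": 0},{"tx": -0.003,"ty": -0.0075,"tz": 0.08,"roll": 0},{"tx": -0.003,"ty": -0.0075,"tz": 0.085,"roll": 0},{"tx": -0.003,"ty": -0.0075,"tz": 0.085,"roll": 0}]}}

```text
time_s: 14.2
eef_pos: [435.3, 76.2, 143.4]
eef_rot: [[-0.166, 0.986, -0.006], [0.986, 0.166, -0.001], [0.0, -0.006, -1.0]]
wrist_force: [1.6, 0.3, -0.4]
opening: 54.3
gripper_force: 65.0
```

Call:
{"api": "send_rows", "payload": {"increments": [{"tx": 0,"ty": 0,"tz": 0.01,"roll": 0},{"tx": 0,"ty": 0,"tz": 0.02,"roll": 0},{"tx": 0,"ty": 0,"tz": 0.03,"roll": 0},{"tx": 0,"ty": 0,"tz": 0.035,"roll": 0},{"tx": 0,"ty": 0,"tz": 0.035,"roll": 0}]}}

```text
time_s: 14.62
eef_pos: [436.3, 75.9, 109.5]
eef_rot: [[-0.165, 0.986, -0.002], [0.986, 0.165, -0.0], [0.0, -0.002, -1.0]]
wrist_force: [-1.3, 0.0, -1.7]
opening: 54.5
gripper_force: 65.0
```

Call:
{"api": "send_rows", "payload": {"increments": [{"tx": 0,"ty": 0,"tz": 0,"roll": 0},{"tx": 0,"ty": 0,"tz": 0,"roll": 0}]}}

```text
time_s: 14.78
eef_pos: [437.7, 76.0, 111.2]
eef_rot: [[-0.165, 0.986, 0.001], [0.986, 0.165, 0.0], [-0.0, 0.001, -1.0]]
wrist_force: [0.1, -0.1, -0.9]
opening: 55.1
gripper_force: 65.0
```

```bash
python3 - <<'E'
from h import *
c=chest(0,76);plan((*c,60,9.5))
d=grab('top'); u,v=proj(d,(440,60,60)).astype(int); print(u,v)
cv2.imwrite('pics/t5.png',cv2.resize(cv2.cvtColor(d['color'],cv2.COLOR_RGB2BGR)[v-40:v+40,u-50:u+50],None,fx=7,fy=7,interpolation=cv2.INTER_CUBIC))
E
```

```text
at [437.7  76.  111.2] yaw 9.5 t 14.8 open 55.1 grip 65.0 F [ 0.1 -0.1 -0.9]
  tx 0.0006 ty 0.0002 tz 0.0512 roll 0.0001
259 247
```

View pics/t5.png

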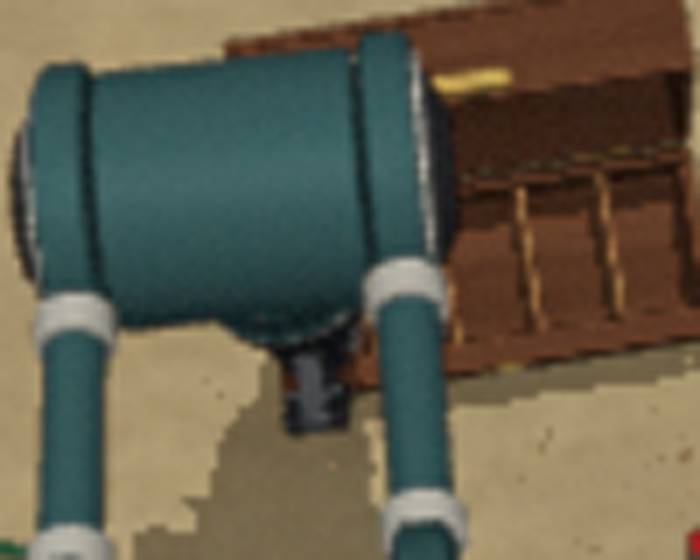

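Call:
{"api": "send_rows", "payload": {"increments": [{"tx": 0.0006,"ty": 0,"tz": 0.007,"roll": 0},{"tx": 0.0006,"ty": 0,"tz": 0.014,"roll": 0},{"tx": 0.0006,"ty": 0,"tz": 0.02,"roll": 0},{"tx": 0.0006,"ty": 0,"tz": 0.022,"roll": 0},{"tx": 0.0006,"ty": 0,"tz": 0.022,"roll": 0}]}}

```text
time_s: 15.25
eef_pos: [436.0, 76.5, 87.5]
eef_rot: [[-0.165, 0.986, -0.002], [0.986, 0.165, -0.0], [0.0, -0.002, -1.0]]
wrist_force: [-1.2, 0.1, -0.5]
opening: 54.3
gripper_force: 65.0
```

```bash
python3 - <<'E'
from h import *
c=chest(0,76);plan((*c,60,9.5))
print(np.round(sense()['wrist_torque'],2))
E
```

```text
at [436.   76.5  87.5] yaw 9.5 t 15.2 open 54.3 grip 65.0 F [-1.2  0.1 -0.5]
  tx -0.0001 ty 0.0017 tz 0.0275 roll 0.0002
[-0.   -0.01  0.03]
```

Call:
{"api": "send_rows", "payload": {"increments": [{"tx": 0,"ty": 0,"tz": 0.008,"roll": 0},{"tx": 0,"ty": 0,"tz": 0.016,"roll": 0},{"tx": 0,"ty": 0,"tz": 0.022,"roll": 0},{"tx": 0,"ty": 0,"tz": 0.027,"roll": 0},{"tx": 0,"ty": 0,"tz": 0.027,"roll": 0}]}}

```text
time_s: 15.67
eef_pos: [435.8, 76.4, 60.2]
eef_rot: [[-0.165, 0.986, -0.003], [0.986, 0.165, -0.0], [0.0, -0.003, -1.0]]
wrist_force: [0.8, 0.2, -0.1]
opening: 54.7
gripper_force: 65.0
```

Call:
{"api": "send_rows", "payload": {"increments": [{"tx": 0,"ty": 0,"tz": 0.002,"roll": 0},{"tx": 0,"ty": 0,"tz": 0.002,"roll": 0},{"tx": 0,"ty": 0,"tz": 0.002,"roll": 0}]}}

```text
time_s: 15.92
eef_pos: [437.4, 76.6, 60.0]
eef_rot: [[-0.165, 0.986, 0.0], [0.986, 0.165, 0.0], [-0.0, 0.0, -1.0]]
wrist_force: [-0.4, -0.4, -1.2]
opening: 54.4
gripper_force: 65.0
```

Call:
{"api": "send_rows", "payload": {"increments": [{"tx": 0,"ty": 0,"tz": 0.002,"roll": 0},{"tx": 0,"ty": 0,"tz": 0.003,"roll": 0},{"tx": 0,"ty": 0,"tz": 0.003,"roll": 0},{"tx": 0,"ty": 0,"tz": 0.003,"roll": 0}]}}

```text
time_s: 16.25
eef_pos: [437.9, 76.7, 59.1]
eef_rot: [[-0.165, 0.986, 0.001], [0.986, 0.165, 0.0], [-0.0, 0.001, -1.0]]
wrist_force: [-5.8, -0.3, 13.8]
opening: 54.7
gripper_force: 66.9
```

Call:
{"api": "send_rows", "payload": {"increments": [{"tx": 0,"ty": 0,"tz": 0,"roll": 0},{"tx": 0,"ty": 0,"tz": 0,"roll": 0},{"tx": 0,"ty": 0,"tz": 0,"roll": 0},{"tx": 0,"ty": 0,"tz": 0,"roll": 0}], "jaw": 0.55}}

```text
time_s: 16.58
eef_pos: [437.3, 76.6, 56.8]
eef_rot: [[-0.165, 0.986, 0.001], [0.986, 0.165, 0.0], [-0.0, 0.001, -1.0]]
wrist_force: [-0.2, 0.1, -0.4]
opening: 65.9
gripper_force: 0.0
```

Call:
{"api": "send_rows", "payload": {"increments": [{"tx": 0,"ty": 0,"tz": -0.02,"roll": 0},{"tx": 0,"ty": 0,"tz": -0.05,"roll": 0},{"tx": 0,"ty": 0,"tz": -0.09,"roll": 0},{"tx": 0,"ty": 0,"tz": -0.13,"roll": 0},{"tx": 0,"ty": 0,"tz": -0.15,"roll": 0}]}}

```text
time_s: 17.0
eef_pos: [439.5, 76.9, 211.8]
eef_rot: [[-0.165, 0.986, 0.007], [0.986, 0.165, 0.001], [-0.0, 0.007, -1.0]]
wrist_force: [1.2, 0.4, 0.0]
opening: 66.2
gripper_force: 0.0
```

```bash
python3 - <<'E'
from h import *
plan((561.3,-260.6,215,-12.4+90))
plan((561.3,-260.6,215,-12.4-90))
E
```

```text
at [439.5  76.9 211.8] yaw 9.5 t 17.0 open 66.2 grip 0.0 F [1.2 0.4 0. ]
  tx -0.1177 ty 0.0215 tz -0.0011 roll -0.3961
  tx -0.1168 ty -0.0256 tz -0.0011 roll -0.3961
  tx -0.0979 ty -0.0687 tz -0.0011 roll -0.3961
at [439.5  76.9 211.8] yaw 9.5 t 17.0 open 66.2 grip 0.0 F [1.2 0.4 0. ]
  tx -0.1177 ty 0.0215 tz -0.0011 roll -0.3961
  tx -0.1168 ty -0.0256 tz -0.0011 roll -0.3961
  tx -0.0979 ty -0.0687 tz -0.0011 roll -0.3961
```

Call:
{"api": "send_rows", "payload": {"increments": [{"tx": -0.118,"ty": 0.0215,"tz": -0.003,"roll": -0.396},{"tx": -0.118,"ty": 0.0215,"tz": -0.003,"roll": -0.396},{"tx": -0.118,"ty": 0.0215,"tz": -0.003,"roll": -0.396},{"tx": -0.118,"ty": 0.0215,"tz": -0.003,"roll": -0.396},{"tx": -0.118,"ty": 0.0215,"tz": -0.003,"roll": -0.396}], "jaw": 0.2}}

```text
time_s: 17.42
eef_pos: [478.9, -38.8, 209.9]
eef_rot: [[-0.532, 0.847, 0.001], [0.847, 0.532, -0.001], [-0.001, 0.0, -1.0]]
wrist_force: [0.2, 0.7, -0.4]
opening: 51.5
gripper_force: 0.0
```

Call:
{"api": "send_rows", "payload": {"increments": [{"tx": -0.117,"ty": -0.0255,"tz": 0,"roll": -0.396},{"tx": -0.117,"ty": -0.0255,"tz": 0,"roll": -0.396},{"tx": -0.117,"ty": -0.0255,"tz": 0,"roll": -0.396},{"tx": -0.117,"ty": -0.0255,"tz": 0,"roll": -0.396},{"tx": -0.117,"ty": -0.0255,"tz": 0,"roll": -0.396}]}}

```text
time_s: 17.83
eef_pos: [518.9, -149.9, 209.2]
eef_rot: [[-0.816, 0.578, -0.001], [0.578, 0.816, 0.001], [0.001, 0.0, -1.0]]
wrist_force: [-0.2, 0.8, -0.8]
opening: 51.2
gripper_force: 0.0
```

Call:
{"api": "send_rows", "payload": {"increments": [{"tx": -0.098,"ty": -0.069,"tz": 0.03,"roll": -0.396},{"tx": -0.098,"ty": -0.069,"tz": 0.06,"roll": -0.396},{"tx": -0.098,"ty": -0.069,"tz": 0.085,"roll": -0.396},{"tx": -0.098,"ty": -0.069,"tz": 0.085,"roll": -0.396},{"tx": -0.098,"ty": -0.069,"tz": 0.085,"roll": -0.396}]}}

```text
time_s: 18.25
eef_pos: [556.4, -261.0, 118.7]
eef_rot: [[-0.976, 0.218, -0.008], [0.218, 0.976, 0.004], [0.009, 0.002, -1.0]]
wrist_force: [-0.1, 0.8, -1.5]
opening: 51.0
gripper_force: 0.0
```

Call:
{"api": "send_rows", "payload": {"increments": [{"tx": 0,"ty": 0,"tz": 0,"roll": 0},{"tx": 0,"ty": 0,"tz": 0,"roll": 0},{"tx": 0,"ty": 0,"tz": 0,"roll": 0}]}}

```text
time_s: 18.5
eef_pos: [559.9, -260.3, 126.5]
eef_rot: [[-0.977, 0.215, 0.002], [0.215, 0.977, -0.001], [-0.002, -0.0, -1.0]]
wrist_force: [0.4, -0.2, 0.2]
opening: 50.9
gripper_force: 0.0
```

```bash
python3 - <<'E'
from h import *
plan((561.3,-260.6,51,-12.4+90))
E
```

```text
at [ 559.9 -260.3  126.5] yaw 77.6 t 18.5 open 50.9 grip 0.0 F [ 0.4 -0.2  0.2]
  tx -0.0014 ty 0.0000 tz 0.0755 roll -0.0001
```

Same squeeze, turn, grip sequence for this tin.

Call:
{"api": "send_rows", "payload": {"increments": [{"tx": -0.0014,"ty": 0,"tz": 0.03,"roll": 0},{"tx": -0.0014,"ty": 0,"tz": 0.06,"roll": 0},{"tx": -0.0014,"ty": 0,"tz": 0.075,"roll": 0},{"tx": -0.0014,"ty": 0,"tz": 0.075,"roll": 0},{"tx": -0.0014,"ty": 0,"tz": 0.075,"roll": 0}]}}

```text
time_s: 18.92
eef_pos: [560.5, -260.9, 50.5]
eef_rot: [[-0.977, 0.215, 0.0], [0.215, 0.977, 0.0], [-0.0, 0.0, -1.0]]
wrist_force: [-0.1, -0.7, 0.5]
opening: 51.3
gripper_force: 0.0
```

Call:
{"api": "send_rows", "payload": {"increments": [{"tx": 0,"ty": 0,"tz": 0,"roll": 0},{"tx": 0,"ty": 0,"tz": 0,"roll": 0},{"tx": 0,"ty": 0,"tz": 0,"roll": 0},{"tx": 0,"ty": 0,"tz": 0,"roll": 0},{"tx": 0,"ty": 0,"tz": 0,"roll": 0}], "jaw": -0.5}}

```text
time_s: 19.33
eef_pos: [562.6, -262.6, 52.8]
eef_rot: [[-0.977, 0.215, 0.005], [0.215, 0.977, -0.002], [-0.005, -0.001, -1.0]]
wrist_force: [0.3, 1.6, 6.9]
opening: 28.9
gripper_force: 60.1
```

Call:
{"api": "send_rows", "payload": {"increments": [{"tx": 0,"ty": 0,"tz": 0,"roll": 0},{"tx": 0,"ty": 0,"tz": 0,"roll": 0},{"tx": 0,"ty": 0,"tz": 0,"roll": 0},{"tx": 0,"ty": 0,"tz": 0,"roll": 0}], "jaw": 0.2}}

```text
time_s: 19.67
eef_pos: [560.2, -262.0, 49.7]
eef_rot: [[-0.977, 0.215, -0.0], [0.215, 0.977, 0.0], [0.0, -0.0, -1.0]]
wrist_force: [-1.0, 0.8, -0.8]
opening: 51.4
gripper_force: 0.0
```

Call:
{"api": "send_rows", "payload": {"increments": [{"tx": 0,"ty": 0,"tz": -0.03,"roll": 0},{"tx": 0,"ty": 0,"tz": -0.065,"roll": 0},{"tx": 0,"ty": 0,"tz": -0.065,"roll": 0},{"tx": 0,"ty": 0,"tz": -0.065,"roll": 0}]}}

```text
time_s: 20.0
eef_pos: [562.5, -263.1, 117.8]
eef_rot: [[-0.977, 0.215, 0.005], [0.215, 0.977, -0.003], [-0.006, -0.002, -1.0]]
wrist_force: [-0.4, 0.9, 0.5]
opening: 51.0
gripper_force: 0.0
```

Call:
{"api": "send_rows", "payload": {"increments": [{"tx": 0,"ty": 0,"tz": 0,"roll": 0.524},{"tx": 0,"ty": 0,"tz": 0,"roll": 0.524},{"tx": 0,"ty": 0,"tz": 0,"roll": 0.524},{"tx": 0,"ty": 0,"tz": 0,"roll": 0.524},{"tx": 0,"ty": 0,"tz": 0,"roll": 0.524}], "jaw": 0.95}}

```text
time_s: 20.42
eef_pos: [559.2, -261.4, 112.9]
eef_rot: [[-0.735, 0.678, -0.003], [0.678, 0.735, 0.001], [0.003, -0.001, -1.0]]
wrist_force: [0.1, 0.5, -0.7]
opening: 83.2
gripper_force: 0.0
```

Call:
{"api": "send_rows", "payload": {"increments": [{"tx": 0,"ty": 0,"tz": 0,"roll": 0.524},{"tx": 0,"ty": 0,"tz": 0,"roll": 0.524},{"tx": 0,"ty": 0,"tz": 0,"roll": 0.524},{"tx": 0,"ty": 0,"tz": 0,"roll": 0.524},{"tx": 0,"ty": 0,"tz": 0,"roll": 0.524}]}}

```text
time_s: 20.83
eef_pos: [559.6, -261.6, 113.4]
eef_rot: [[-0.3, 0.954, -0.002], [0.954, 0.3, 0.001], [0.002, -0.002, -1.0]]
wrist_force: [-0.6, 1.1, -0.6]
opening: 83.2
gripper_force: 0.0
```

Call:
{"api": "send_rows", "payload": {"increments": [{"tx": 0,"ty": 0,"tz": 0,"roll": 0.524},{"tx": 0,"ty": 0,"tz": 0,"roll": 0.524},{"tx": 0,"ty": 0,"tz": 0,"roll": 0.524},{"tx": 0,"ty": 0,"tz": 0,"roll": 0.524},{"tx": 0,"ty": 0,"tz": 0,"roll": 0.524}]}}

```text
time_s: 21.25
eef_pos: [559.9, -261.7, 113.9]
eef_rot: [[0.216, 0.976, -0.001], [0.976, -0.216, 0.001], [0.0, -0.001, -1.0]]
wrist_force: [-0.1, -0.9, 0.0]
opening: 83.6
gripper_force: 0.0
```

Call:
{"api": "send_rows", "payload": {"increments": [{"tx": 0,"ty": 0,"tz": 0,"roll": 0},{"tx": 0,"ty": 0,"tz": 0,"roll": 0},{"tx": 0,"ty": 0,"tz": 0,"roll": 0}]}}

```text
time_s: 21.5
eef_pos: [560.3, -261.9, 114.5]
eef_rot: [[0.213, 0.977, -0.0], [0.977, -0.213, 0.0], [0.0, -0.0, -1.0]]
wrist_force: [-0.6, 0.2, 0.2]
opening: 83.3
gripper_force: 0.0
```

```bash
python3 - <<'E'
from h import *
plan((561.3,-260.6,51,-12.4))
E
```

```text
at [ 560.3 -261.9  114.5] yaw -12.3 t 21.5 open 83.3 grip 0.0 F [-0.6  0.2  0.2]
  tx 0.0015 ty 0.0007 tz 0.0635 roll 0.0016
```

Call:
{"api": "send_rows", "payload": {"increments": [{"tx": 0,"ty": 0,"tz": 0.03,"roll": 0},{"tx": 0,"ty": 0,"tz": 0.055,"roll": 0},{"tx": 0,"ty": 0,"tz": 0.064,"roll": 0},{"tx": 0,"ty": 0,"tz": 0.064,"roll": 0},{"tx": 0,"ty": 0,"tz": 0.064,"roll": 0}]}}

```text
time_s: 21.92
eef_pos: [560.1, -261.8, 50.5]
eef_rot: [[0.215, 0.977, -0.001], [0.977, -0.215, 0.001], [0.0, -0.001, -1.0]]
wrist_force: [1.3, -0.9, 0.1]
opening: 83.7
gripper_force: 0.0
```

Call:
{"api": "send_rows", "payload": {"increments": [{"tx": 0,"ty": 0,"tz": 0,"roll": 0},{"tx": 0,"ty": 0,"tz": 0,"roll": 0},{"tx": 0,"ty": 0,"tz": 0,"roll": 0},{"tx": 0,"ty": 0,"tz": 0,"roll": 0},{"tx": 0,"ty": 0,"tz": 0,"roll": 0}], "jaw": 0.1}}

```text
time_s: 22.33
eef_pos: [561.9, -262.8, 53.0]
eef_rot: [[0.216, 0.976, 0.003], [0.976, -0.216, -0.002], [-0.001, 0.003, -1.0]]
wrist_force: [-1.0, 0.9, 5.3]
opening: 54.6
gripper_force: 64.8
```

Call:
{"api": "send_rows", "payload": {"increments": [{"tx": 0,"ty": 0,"tz": 0,"roll": 0},{"tx": 0,"ty": 0,"tz": -0.03,"roll": 0},{"tx": 0,"ty": 0,"tz": -0.07,"roll": 0},{"tx": 0,"ty": 0,"tz": -0.11,"roll": 0},{"tx": 0,"ty": 0,"tz": -0.15,"roll": 0}]}}

```text
time_s: 22.75
eef_pos: [559.8, -261.6, 201.9]
eef_rot: [[0.216, 0.976, -0.001], [0.976, -0.216, 0.001], [0.0, -0.001, -1.0]]
wrist_force: [1.0, -0.5, -0.8]
opening: 55.0
gripper_force: 64.2
```

Call:
{"api": "send_rows", "payload": {"increments": [{"tx": 0,"ty": 0,"tz": -0.03,"roll": 0},{"tx": 0,"ty": 0,"tz": -0.03,"roll": 0},{"tx": 0,"ty": 0,"tz": -0.03,"roll": 0},{"tx": 0,"ty": 0,"tz": -0.03,"roll": 0}]}}

```text
time_s: 23.08
eef_pos: [559.9, -261.6, 230.1]
eef_rot: [[0.216, 0.976, -0.001], [0.976, -0.216, 0.0], [0.0, -0.001, -1.0]]
wrist_force: [0.1, 0.4, -2.1]
opening: 54.4
gripper_force: 64.3
```

```bash
python3 - <<'E'
from h import *
c=chest(0,0);plan((*c,230,9.5),(*c,112,9.5))
d=get_image('top'); hsv=cv2.cvtColor(d['color'],cv2.COLOR_RGB2HSV)
g=((hsv[...,1]<30)&(hsv[...,2]>165)).astype(np.uint8)
for k in blobs(d,g,(243,225,285,265)): print(rect(d,k,82))
print('slots3,4',chest(0,38),chest(0,76))
E
```

```text
at [ 559.9 -261.6  230.1] yaw -12.5 t 23.1 open 54.4 grip 64.3 F [ 0.1  0.4 -2.1]
  tx 0.1167 ty -0.0820 tz 0.0001 roll -0.1918
  tx 0.1302 ty -0.0582 tz 0.0001 roll -0.1918
  tx 0.0000 ty 0.0000 tz 0.1180 roll -0.0000
[437.8  76.5  52.   26.6   9.5]
[445.5  38.8  52.1  26.7   9.4]
slots3,4 [444.02819098  39.17885286] [437.75638195  76.65770572]
```

Call:
{"api": "send_rows", "payload": {"increments": [{"tx": 0.025,"ty": -0.018,"tz": 0,"roll": -0.04},{"tx": 0.05,"ty": -0.036,"tz": 0,"roll": -0.08},{"tx": 0.075,"ty": -0.054,"tz": 0,"roll": -0.12},{"tx": 0.1,"ty": -0.072,"tz": 0,"roll": -0.16},{"tx": 0.117,"ty": -0.082,"tz": 0,"roll": -0.192}]}}

```text
time_s: 23.55
eef_pos: [502.5, -127.3, 227.6]
eef_rot: [[0.024, 1.0, -0.006], [1.0, -0.024, 0.003], [0.003, -0.006, -1.0]]
wrist_force: [0.1, 0.9, -1.5]
opening: 54.8
gripper_force: 64.2
```

Call:
{"api": "send_rows", "payload": {"increments": [{"tx": 0.03,"ty": -0.015,"tz": 0,"roll": -0.05},{"tx": 0.06,"ty": -0.03,"tz": 0,"roll": -0.1},{"tx": 0.09,"ty": -0.043,"tz": 0,"roll": -0.15},{"tx": 0.12,"ty": -0.055,"tz": 0,"roll": -0.192},{"tx": 0.13,"ty": -0.058,"tz": 0,"roll": -0.192}]}}

```text
time_s: 23.97
eef_pos: [447.5, 4.6, 227.9]
eef_rot: [[-0.169, 0.986, -0.006], [0.986, 0.169, 0.002], [0.003, -0.006, -1.0]]
wrist_force: [0.6, -0.4, -1.4]
opening: 54.5
gripper_force: 64.2
```

Call:
{"api": "send_rows", "payload": {"increments": [{"tx": 0,"ty": 0,"tz": 0,"roll": 0},{"tx": 0,"ty": 0,"tz": 0,"roll": 0},{"tx": 0,"ty": 0,"tz": 0,"roll": 0},{"tx": 0,"ty": 0,"tz": 0,"roll": 0}]}}

```text
time_s: 24.3
eef_pos: [451.3, 0.5, 230.2]
eef_rot: [[-0.164, 0.986, -0.001], [0.986, 0.164, -0.0], [-0.0, -0.001, -1.0]]
wrist_force: [-0.4, -0.0, -1.2]
opening: 54.5
gripper_force: 64.2
```

```bash
python3 - <<'E'
from h import *
c=chest(0,0);plan((*c,145,9.5))
E
```

```text
at [451.3   0.5 230.2] yaw 9.4 t 24.3 open 54.5 grip 64.2 F [-0.4 -0.  -1.2]
  tx 0.0014 ty -0.0008 tz 0.0852 roll -0.0012
```

Call:
{"api": "send_rows", "payload": {"increments": [{"tx": 0.0014,"ty": -0.001,"tz": 0.03,"roll": -0.001},{"tx": 0.0014,"ty": -0.001,"tz": 0.06,"roll": -0.001},{"tx": 0.0014,"ty": -0.001,"tz": 0.085,"roll": -0.001},{"tx": 0.0014,"ty": -0.001,"tz": 0.085,"roll": -0.001}]}}

```text
time_s: 24.63
eef_pos: [445.6, 1.9, 140.2]
eef_rot: [[-0.164, 0.986, -0.011], [0.986, 0.164, 0.0], [0.002, -0.011, -1.0]]
wrist_force: [-1.3, 0.0, -0.8]
opening: 54.4
gripper_force: 64.2
```

Call:
{"api": "send_rows", "payload": {"increments": [{"tx": 0,"ty": 0,"tz": 0.01,"roll": 0},{"tx": 0,"ty": 0,"tz": 0.02,"roll": 0},{"tx": 0,"ty": 0,"tz": 0.03,"roll": 0},{"tx": 0,"ty": 0,"tz": 0.033,"roll": 0},{"tx": 0,"ty": 0,"tz": 0.033,"roll": 0}]}}

```text
time_s: 25.05
eef_pos: [449.5, 2.6, 112.2]
eef_rot: [[-0.166, 0.986, -0.001], [0.986, 0.166, 0.0], [0.0, -0.001, -1.0]]
wrist_force: [0.9, -0.2, -1.9]
opening: 54.6
gripper_force: 64.2
```

Call:
{"api": "send_rows", "payload": {"increments": [{"tx": 0,"ty": 0,"tz": 0,"roll": 0},{"tx": 0,"ty": 0,"tz": 0,"roll": 0},{"tx": 0,"ty": 0,"tz": 0,"roll": 0}]}}

```text
time_s: 25.3
eef_pos: [450.6, 2.7, 113.6]
eef_rot: [[-0.166, 0.986, 0.002], [0.986, 0.166, -0.0], [-0.0, 0.002, -1.0]]
wrist_force: [1.0, 0.7, -1.9]
opening: 54.7
gripper_force: 64.2
```

```bash
python3 - <<'E'
from h import *
c=chest(0,0);plan((*c,60,9.5))
E
```

```text
at [450.6   2.7 113.6] yaw 9.6 t 25.3 open 54.7 grip 64.2 F [ 1.   0.7 -1.9]
  tx -0.0010 ty -0.0004 tz 0.0536 roll 0.0014
```

Call:
{"api": "send_rows", "payload": {"increments": [{"tx": -0.001,"ty": 0,"tz": 0.007,"roll": 0.001},{"tx": -0.001,"ty": 0,"tz": 0.014,"roll": 0.001},{"tx": -0.001,"ty": 0,"tz": 0.02,"roll": 0.001},{"tx": -0.001,"ty": 0,"tz": 0.024,"roll": 0.001},{"tx": -0.001,"ty": 0,"tz": 0.024,"roll": 0.001}]}}

```text
time_s: 25.72
eef_pos: [449.8, 1.2, 87.7]
eef_rot: [[-0.166, 0.986, -0.0], [0.986, 0.166, -0.001], [-0.001, -0.001, -1.0]]
wrist_force: [1.8, -2.6, -2.8]
opening: 55.1
gripper_force: 65.6
```

```bash
python3 - <<'E'
from h import *
c=chest(0,0);plan((*c,60,9.5))
print(np.round(sense()['wrist_torque'],2))
E
```

```text
at [449.8   1.2  87.7] yaw 9.5 t 25.7 open 55.1 grip 65.6 F [ 1.8 -2.6 -2.8]
  tx 0.0004 ty 0.0006 tz 0.0277 roll 0.0007
[-0.67 -0.38  0.06]
```

Call:
{"api": "send_rows", "payload": {"increments": [{"tx": -0.001,"ty": 0,"tz": 0.008,"roll": 0},{"tx": -0.001,"ty": 0,"tz": 0.016,"roll": 0},{"tx": -0.001,"ty": 0,"tz": 0.022,"roll": 0},{"tx": -0.001,"ty": 0,"tz": 0.027,"roll": 0},{"tx": -0.001,"ty": 0,"tz": 0.027,"roll": 0}]}}

```text
time_s: 26.13
eef_pos: [448.9, 0.7, 60.0]
eef_rot: [[-0.165, 0.986, -0.003], [0.986, 0.165, -0.0], [0.0, -0.003, -1.0]]
wrist_force: [0.9, -1.5, -1.8]
opening: 54.6
gripper_force: 65.7
```

Call:
{"api": "send_rows", "payload": {"increments": [{"tx": 0,"ty": 0,"tz": 0.003,"roll": 0},{"tx": 0,"ty": 0,"tz": 0.003,"roll": 0},{"tx": 0,"ty": 0,"tz": 0.003,"roll": 0}]}}

```text
time_s: 26.38
eef_pos: [450.4, 0.9, 59.1]
eef_rot: [[-0.165, 0.986, 0.0], [0.986, 0.165, 0.0], [0.0, 0.0, -1.0]]
wrist_force: [-1.2, -0.0, 2.1]
opening: 54.9
gripper_force: 66.0
```

Call:
{"api": "send_rows", "payload": {"increments": [{"tx": 0,"ty": 0,"tz": 0.002,"roll": 0},{"tx": 0,"ty": 0,"tz": 0.002,"roll": 0},{"tx": 0,"ty": 0,"tz": 0.002,"roll": 0}]}}

```text
time_s: 26.63
eef_pos: [450.5, 0.8, 59.0]
eef_rot: [[-0.165, 0.986, -0.0], [0.986, 0.165, 0.0], [0.0, -0.0, -1.0]]
wrist_force: [-7.8, -0.4, 18.6]
opening: 54.8
gripper_force: 68.1
```

Call:
{"api": "send_rows", "payload": {"increments": [{"tx": 0,"ty": 0,"tz": 0,"roll": 0},{"tx": 0,"ty": 0,"tz": 0,"roll": 0},{"tx": 0,"ty": 0,"tz": 0,"roll": 0},{"tx": 0,"ty": 0,"tz": 0,"roll": 0}], "jaw": 0.55}}

```text
time_s: 26.97
eef_pos: [450.2, 0.8, 56.6]
eef_rot: [[-0.165, 0.986, 0.0], [0.986, 0.165, 0.0], [0.0, 0.0, -1.0]]
wrist_force: [-0.6, -0.3, 0.6]
opening: 65.9
gripper_force: 0.0
```

Call:
{"api": "send_rows", "payload": {"increments": [{"tx": 0,"ty": 0,"tz": -0.02,"roll": 0},{"tx": 0,"ty": 0,"tz": -0.05,"roll": 0},{"tx": 0,"ty": 0,"tz": -0.09,"roll": 0},{"tx": 0,"ty": 0,"tz": -0.13,"roll": 0},{"tx": 0,"ty": 0,"tz": -0.15,"roll": 0}]}}

```text
time_s: 27.38
eef_pos: [452.5, 0.7, 211.6]
eef_rot: [[-0.165, 0.986, 0.006], [0.986, 0.165, -0.0], [-0.001, 0.006, -1.0]]
wrist_force: [1.4, -0.8, 0.1]
opening: 66.3
gripper_force: 0.0
```

```bash
python3 - <<'E'
from h import *
plan((407.6,-239.6,205,-26+90),(407.6,-239.6,120,64))
E
```

```text
at [452.5   0.7 211.6] yaw 9.5 t 27.4 open 66.3 grip 0.0 F [ 1.4 -0.8  0.1]
  tx -0.1148 ty -0.0420 tz 0.0033 roll -0.4755
  tx -0.0828 ty -0.0899 tz 0.0033 roll -0.4755
  tx 0.0000 ty 0.0000 tz 0.0850 roll 0.0000
```

Call:
{"api": "send_rows", "payload": {"increments": [{"tx": -0.115,"ty": -0.042,"tz": 0,"roll": -0.4755},{"tx": -0.115,"ty": -0.042,"tz": 0,"roll": -0.4755},{"tx": -0.115,"ty": -0.042,"tz": 0,"roll": -0.4755},{"tx": -0.115,"ty": -0.042,"tz": 0,"roll": -0.4755},{"tx": -0.115,"ty": -0.042,"tz": 0,"roll": -0.4755}], "jaw": 0.2}}

```text
time_s: 27.8
eef_pos: [427.1, -122.5, 206.6]
eef_rot: [[-0.6, 0.8, -0.0], [0.8, 0.6, -0.001], [-0.001, -0.001, -1.0]]
wrist_force: [-0.9, 0.2, 0.9]
opening: 51.3
gripper_force: 0.0
```

Call:
{"api": "send_rows", "payload": {"increments": [{"tx": -0.083,"ty": -0.09,"tz": 0.02,"roll": -0.4755},{"tx": -0.083,"ty": -0.09,"tz": 0.05,"roll": -0.4755},{"tx": -0.083,"ty": -0.09,"tz": 0.085,"roll": -0.4755},{"tx": -0.083,"ty": -0.09,"tz": 0.085,"roll": -0.4755},{"tx": -0.083,"ty": -0.09,"tz": 0.085,"roll": -0.4755}]}}

```text
time_s: 28.22
eef_pos: [400.8, -241.1, 115.6]
eef_rot: [[-0.9, 0.436, -0.009], [0.436, 0.9, 0.004], [0.01, -0.0, -1.0]]
wrist_force: [-2.0, -0.4, -0.8]
opening: 51.2
gripper_force: 0.0
```

Call:
{"api": "send_rows", "payload": {"increments": [{"tx": 0,"ty": 0,"tz": 0,"roll": 0},{"tx": 0,"ty": 0,"tz": 0,"roll": 0},{"tx": 0,"ty": 0,"tz": 0,"roll": 0},{"tx": 0,"ty": 0,"tz": 0,"roll": 0}]}}

```text
time_s: 28.55
eef_pos: [406.8, -239.8, 123.4]
eef_rot: [[-0.899, 0.438, 0.003], [0.438, 0.899, -0.001], [-0.003, -0.0, -1.0]]
wrist_force: [-1.2, 0.2, -0.0]
opening: 51.1
gripper_force: 0.0
```

```bash
python3 - <<'E'
from h import *
plan((407.6,-239.6,51,64))
E
```

```text
at [ 406.8 -239.8  123.4] yaw 64.0 t 28.6 open 51.1 grip 0.0 F [-1.2  0.2 -0. ]
  tx -0.0007 ty 0.0006 tz 0.0724 roll 0.0006
```

Call:
{"api": "send_rows", "payload": {"increments": [{"tx": 0,"ty": 0,"tz": 0.03,"roll": 0},{"tx": 0,"ty": 0,"tz": 0.06,"roll": 0},{"tx": 0,"ty": 0,"tz": 0.072,"roll": 0},{"tx": 0,"ty": 0,"tz": 0.072,"roll": 0},{"tx": 0,"ty": 0,"tz": 0.072,"roll": 0}]}}

```text
time_s: 28.97
eef_pos: [405.8, -239.4, 50.3]
eef_rot: [[-0.899, 0.438, 0.0], [0.438, 0.899, -0.0], [-0.0, 0.0, -1.0]]
wrist_force: [-0.3, 0.2, 1.4]
opening: 51.3
gripper_force: 0.0
```

Call:
{"api": "send_rows", "payload": {"increments": [{"tx": 0,"ty": 0,"tz": 0,"roll": 0},{"tx": 0,"ty": 0,"tz": 0,"roll": 0},{"tx": 0,"ty": 0,"tz": 0,"roll": 0},{"tx": 0,"ty": 0,"tz": 0,"roll": 0},{"tx": 0,"ty": 0,"tz": 0,"roll": 0}], "jaw": -0.5}}

```text
time_s: 29.38
eef_pos: [407.3, -240.9, 52.0]
eef_rot: [[-0.899, 0.439, 0.004], [0.439, 0.899, -0.002], [-0.004, -0.0, -1.0]]
wrist_force: [-0.2, 2.6, 6.0]
opening: 29.4
gripper_force: 60.1
```

Call:
{"api": "send_rows", "payload": {"increments": [{"tx": 0,"ty": 0,"tz": 0,"roll": 0},{"tx": 0,"ty": 0,"tz": 0,"roll": 0},{"tx": 0,"ty": 0,"tz": 0,"roll": 0},{"tx": 0,"ty": 0,"tz": 0,"roll": 0}], "jaw": 0.2}}

```text
time_s: 29.72
eef_pos: [405.1, -239.9, 49.7]
eef_rot: [[-0.899, 0.438, -0.0], [0.438, 0.899, 0.0], [0.0, -0.0, -1.0]]
wrist_force: [-0.7, 1.2, -0.6]
opening: 51.5
gripper_force: 0.0
```

Call:
{"api": "send_rows", "payload": {"increments": [{"tx": 0,"ty": 0,"tz": -0.03,"roll": 0},{"tx": 0,"ty": 0,"tz": -0.065,"roll": 0},{"tx": 0,"ty": 0,"tz": -0.065,"roll": 0},{"tx": 0,"ty": 0,"tz": -0.065,"roll": 0}]}}

```text
time_s: 30.05
eef_pos: [407.2, -241.3, 117.2]
eef_rot: [[-0.899, 0.438, 0.005], [0.438, 0.899, -0.003], [-0.005, -0.001, -1.0]]
wrist_force: [0.0, 0.4, -0.5]
opening: 51.2
gripper_force: 0.0
```

Call:
{"api": "send_rows", "payload": {"increments": [{"tx": 0,"ty": 0,"tz": 0,"roll": 0.524},{"tx": 0,"ty": 0,"tz": 0,"roll": 0.524},{"tx": 0,"ty": 0,"tz": 0,"roll": 0.524},{"tx": 0,"ty": 0,"tz": 0,"roll": 0.524},{"tx": 0,"ty": 0,"tz": 0,"roll": 0.524}], "jaw": 0.95}}

```text
time_s: 30.47
eef_pos: [404.2, -239.3, 113.2]
eef_rot: [[-0.556, 0.831, -0.002], [0.831, 0.556, 0.002], [0.003, -0.001, -1.0]]
wrist_force: [-0.0, -0.9, -0.6]
opening: 83.2
gripper_force: 0.0
```

Call:
{"api": "send_rows", "payload": {"increments": [{"tx": 0,"ty": 0,"tz": 0,"roll": 0.524},{"tx": 0,"ty": 0,"tz": 0,"roll": 0.524},{"tx": 0,"ty": 0,"tz": 0,"roll": 0.524},{"tx": 0,"ty": 0,"tz": 0,"roll": 0.524},{"tx": 0,"ty": 0,"tz": 0,"roll": 0.524}]}}

```text
time_s: 30.88
eef_pos: [404.6, -239.5, 113.6]
eef_rot: [[-0.067, 0.998, -0.002], [0.998, 0.067, 0.001], [0.001, -0.002, -1.0]]
wrist_force: [-0.5, -0.5, 0.2]
opening: 83.5
gripper_force: 0.0
```

Call:
{"api": "send_rows", "payload": {"increments": [{"tx": 0,"ty": 0,"tz": 0,"roll": 0.524},{"tx": 0,"ty": 0,"tz": 0,"roll": 0.524},{"tx": 0,"ty": 0,"tz": 0,"roll": 0.524},{"tx": 0,"ty": 0,"tz": 0,"roll": 0.524},{"tx": 0,"ty": 0,"tz": 0,"roll": 0.524}]}}

```text
time_s: 31.3
eef_pos: [404.8, -239.7, 114.0]
eef_rot: [[0.439, 0.898, -0.001], [0.898, -0.439, 0.001], [0.0, -0.001, -1.0]]
wrist_force: [0.3, 0.5, -0.5]
opening: 83.4
gripper_force: 0.0
```

Call:
{"api": "send_rows", "payload": {"increments": [{"tx": 0,"ty": 0,"tz": 0,"roll": 0},{"tx": 0,"ty": 0,"tz": 0,"roll": 0},{"tx": 0,"ty": 0,"tz": 0,"roll": 0}]}}

```text
time_s: 31.55
eef_pos: [405.2, -239.9, 114.5]
eef_rot: [[0.437, 0.9, -0.0], [0.9, -0.437, 0.0], [0.0, -0.0, -1.0]]
wrist_force: [0.1, -0.3, 0.1]
opening: 82.9
gripper_force: 0.0
```

```bash
python3 - <<'E'
from h import *
plan((407.6,-239.6,51,-26))
E
```

```text
at [ 405.2 -239.9  114.5] yaw -25.9 t 31.6 open 82.9 grip 0.0 F [ 0.1 -0.3  0.1]
  tx 0.0013 ty 0.0020 tz 0.0635 roll 0.0021
```

Call:
{"api": "send_rows", "payload": {"increments": [{"tx": 0,"ty": 0,"tz": 0.03,"roll": 0},{"tx": 0,"ty": 0,"tz": 0.055,"roll": 0},{"tx": 0,"ty": 0,"tz": 0.064,"roll": 0},{"tx": 0,"ty": 0,"tz": 0.064,"roll": 0},{"tx": 0,"ty": 0,"tz": 0.064,"roll": 0}]}}

```text
time_s: 31.97
eef_pos: [405.1, -239.8, 50.6]
eef_rot: [[0.439, 0.899, -0.001], [0.899, -0.439, 0.001], [0.0, -0.001, -1.0]]
wrist_force: [0.3, 0.0, 1.0]
opening: 83.1
gripper_force: 0.0
```

Call:
{"api": "send_rows", "payload": {"increments": [{"tx": 0,"ty": 0,"tz": 0,"roll": 0},{"tx": 0,"ty": 0,"tz": 0,"roll": 0},{"tx": 0,"ty": 0,"tz": 0,"roll": 0},{"tx": 0,"ty": 0,"tz": 0,"roll": 0},{"tx": 0,"ty": 0,"tz": 0,"roll": 0}], "jaw": 0.1}}

```text
time_s: 32.38
eef_pos: [406.9, -241.1, 52.7]
eef_rot: [[0.439, 0.898, 0.003], [0.898, -0.439, -0.002], [-0.001, 0.004, -1.0]]
wrist_force: [0.4, 0.1, 6.6]
opening: 54.9
gripper_force: 64.0
```

Call:
{"api": "send_rows", "payload": {"increments": [{"tx": 0,"ty": 0,"tz": 0,"roll": 0},{"tx": 0,"ty": 0,"tz": -0.03,"roll": 0},{"tx": 0,"ty": 0,"tz": -0.07,"roll": 0},{"tx": 0,"ty": 0,"tz": -0.11,"roll": 0},{"tx": 0,"ty": 0,"tz": -0.15,"roll": 0}]}}

```text
time_s: 32.8
eef_pos: [404.6, -239.5, 202.2]
eef_rot: [[0.439, 0.898, -0.001], [0.898, -0.439, 0.001], [0.0, -0.001, -1.0]]
wrist_force: [1.0, -0.6, -2.2]
opening: 54.5
gripper_force: 64.3
```

Call:
{"api": "send_rows", "payload": {"increments": [{"tx": 0,"ty": 0,"tz": -0.01,"roll": 0},{"tx": 0,"ty": 0,"tz": -0.01,"roll": 0},{"tx": 0,"ty": 0,"tz": -0.01,"roll": 0},{"tx": 0,"ty": 0,"tz": -0.01,"roll": 0}]}}

```text
time_s: 33.13
eef_pos: [403.9, -239.0, 208.4]
eef_rot: [[0.439, 0.898, -0.003], [0.898, -0.439, 0.002], [0.001, -0.004, -1.0]]
wrist_force: [-0.2, 0.5, -1.7]
opening: 54.7
gripper_force: 64.5
```

```bash
python3 - <<'E'
from h import *
c=chest(0,-38.5);plan((*c,210,9.5),(*c,112,9.5))
d=get_image('top'); hsv=cv2.cvtColor(d['color'],cv2.COLOR_RGB2HSV)
g=((hsv[...,1]<30)&(hsv[...,2]>165)).astype(np.uint8)
for k in blobs(d,g,(243,225,295,265)): print(rect(d,k,82))
print([np.round(chest(0,y),1) for y in (76,38,0)])
E
```

```text
at [ 403.9 -239.   208.4] yaw -26.1 t 33.1 open 54.7 grip 64.5 F [-0.2  0.5 -1.7]
  tx 0.1027 ty -0.0209 tz -0.0008 roll -0.3104
  tx 0.1041 ty 0.0115 tz -0.0008 roll -0.3104
  tx -0.0000 ty -0.0000 tz 0.0980 roll -0.0000
[437.8  76.6  52.1  26.1   8.5]
[445.7  39.1  51.7  26.3   9.2]
[450.1   2.6  51.7  26.3   8.9]
[array([437.8,  76.7]), array([444. ,  39.2]), array([450.3,   1.7])]
```

Call:
{"api": "send_rows", "payload": {"increments": [{"tx": 0.025,"ty": -0.005,"tz": 0,"roll": -0.07},{"tx": 0.05,"ty": -0.01,"tz": 0,"roll": -0.14},{"tx": 0.075,"ty": -0.015,"tz": 0,"roll": -0.21},{"tx": 0.1,"ty": -0.02,"tz": 0,"roll": -0.28},{"tx": 0.103,"ty": -0.021,"tz": 0,"roll": -0.31}]}}

```text
time_s: 33.6
eef_pos: [430.7, -134.6, 207.9]
eef_rot: [[0.139, 0.99, -0.004], [0.99, -0.139, 0.004], [0.003, -0.005, -1.0]]
wrist_force: [-0.4, -0.5, -0.9]
opening: 54.4
gripper_force: 64.4
```

Call:
{"api": "send_rows", "payload": {"increments": [{"tx": 0.025,"ty": 0.003,"tz": 0,"roll": -0.07},{"tx": 0.05,"ty": 0.006,"tz": 0,"roll": -0.14},{"tx": 0.075,"ty": 0.009,"tz": 0,"roll": -0.21},{"tx": 0.1,"ty": 0.0115,"tz": 0,"roll": -0.28},{"tx": 0.104,"ty": 0.0115,"tz": 0,"roll": -0.31}]}}

```text
time_s: 34.02
eef_pos: [457.4, -34.3, 208.5]
eef_rot: [[-0.169, 0.986, -0.004], [0.986, 0.169, 0.002], [0.003, -0.003, -1.0]]
wrist_force: [-1.0, -0.8, -1.0]
opening: 54.6
gripper_force: 64.4
```

Call:
{"api": "send_rows", "payload": {"increments": [{"tx": 0,"ty": 0,"tz": 0.03,"roll": 0},{"tx": 0,"ty": 0,"tz": 0.05,"roll": 0},{"tx": 0,"ty": 0,"tz": 0.06,"roll": 0},{"tx": 0,"ty": 0,"tz": 0.06,"roll": 0},{"tx": 0,"ty": 0,"tz": 0.06,"roll": 0}]}}

```text
time_s: 34.43
eef_pos: [457.1, -37.4, 149.6]
eef_rot: [[-0.164, 0.987, -0.003], [0.987, 0.164, 0.0], [0.001, -0.003, -1.0]]
wrist_force: [0.2, 0.8, -0.5]
opening: 55.1
gripper_force: 64.5
```

Call:
{"api": "send_rows", "payload": {"increments": [{"tx": 0,"ty": 0,"tz": 0,"roll": 0},{"tx": 0,"ty": 0,"tz": 0,"roll": 0},{"tx": 0,"ty": 0,"tz": 0,"roll": 0},{"tx": 0,"ty": 0,"tz": 0,"roll": 0}]}}

```text
time_s: 34.77
eef_pos: [458.9, -37.2, 151.9]
eef_rot: [[-0.164, 0.986, 0.002], [0.986, 0.164, -0.0], [-0.001, 0.002, -1.0]]
wrist_force: [-0.3, 0.4, -0.5]
opening: 55.2
gripper_force: 64.5
```

```bash
python3 - <<'E'
from h import *
c=chest(0,-38.2);plan((*c,112,9.5))
E
```

```text
at [458.9 -37.2 151.9] yaw 9.4 t 34.8 open 55.2 grip 64.5 F [-0.3  0.4 -0.5]
  tx 0.0016 ty -0.0021 tz 0.0399 roll -0.0010
```

Call:
{"api": "send_rows", "payload": {"increments": [{"tx": 0.0008,"ty": -0.002,"tz": 0.015,"roll": -0.001},{"tx": 0.0008,"ty": -0.002,"tz": 0.03,"roll": -0.001},{"tx": 0.0008,"ty": -0.002,"tz": 0.04,"roll": -0.001},{"tx": 0.0008,"ty": -0.002,"tz": 0.04,"roll": -0.001}]}}

```text
time_s: 35.1
eef_pos: [454.3, -36.3, 108.8]
eef_rot: [[-0.165, 0.986, -0.004], [0.986, 0.165, 0.001], [0.001, -0.004, -1.0]]
wrist_force: [0.2, 0.3, -1.5]
opening: 54.8
gripper_force: 64.5
```

Call:
{"api": "send_rows", "payload": {"increments": [{"tx": 0,"ty": 0,"tz": 0,"roll": 0},{"tx": 0,"ty": 0,"tz": 0.007,"roll": 0},{"tx": 0,"ty": 0,"tz": 0.014,"roll": 0},{"tx": 0,"ty": 0,"tz": 0.02,"roll": 0},{"tx": 0,"ty": 0,"tz": 0.024,"roll": 0}]}}

```text
time_s: 35.52
eef_pos: [455.8, -36.5, 86.1]
eef_rot: [[-0.165, 0.986, -0.001], [0.986, 0.165, -0.0], [-0.0, -0.001, -1.0]]
wrist_force: [-0.1, 0.2, -1.8]
opening: 54.8
gripper_force: 64.5
```

```bash
python3 - <<'E'
from h import *
c=chest(0,-38);plan((*c,60,9.5))
print(np.round(sense()['wrist_torque'],2))
E
```

```text
at [455.8 -36.5  86.1] yaw 9.5 t 35.5 open 54.8 grip 64.5 F [-0.1  0.2 -1.8]
  tx 0.0006 ty 0.0009 tz 0.0261 roll 0.0004
[-0.05 -0.    0.05]
```

Inside the slot without touching; lower to the floor and release.

Call:
{"api": "send_rows", "payload": {"increments": [{"tx": 0,"ty": 0,"tz": 0.008,"roll": 0},{"tx": 0,"ty": 0,"tz": 0.016,"roll": 0},{"tx": 0,"ty": 0,"tz": 0.022,"roll": 0},{"tx": 0,"ty": 0,"tz": 0.027,"roll": 0},{"tx": 0,"ty": 0,"tz": 0.027,"roll": 0}]}}

```text
time_s: 35.93
eef_pos: [455.9, -36.6, 59.0]
eef_rot: [[-0.165, 0.986, -0.001], [0.986, 0.165, 0.0], [0.0, -0.001, -1.0]]
wrist_force: [0.5, -0.7, -0.8]
opening: 54.8
gripper_force: 64.3
```

Call:
{"api": "send_rows", "payload": {"increments": [{"tx": 0,"ty": 0,"tz": 0.003,"roll": 0},{"tx": 0,"ty": 0,"tz": 0.004,"roll": 0},{"tx": 0,"ty": 0,"tz": 0.004,"roll": 0},{"tx": 0,"ty": 0,"tz": 0.004,"roll": 0}]}}

```text
time_s: 36.27
eef_pos: [456.4, -36.6, 58.5]
eef_rot: [[-0.165, 0.986, -0.001], [0.986, 0.165, -0.0], [0.0, -0.001, -1.0]]
wrist_force: [-7.1, -0.1, 21.5]
opening: 54.8
gripper_force: 67.1
```

Call:
{"api": "send_rows", "payload": {"increments": [{"tx": 0,"ty": 0,"tz": 0,"roll": 0},{"tx": 0,"ty": 0,"tz": 0,"roll": 0},{"tx": 0,"ty": 0,"tz": 0,"roll": 0},{"tx": 0,"ty": 0,"tz": 0,"roll": 0}], "jaw": 0.55}}

```text
time_s: 36.6
eef_pos: [455.9, -36.5, 55.5]
eef_rot: [[-0.165, 0.986, -0.0], [0.986, 0.165, 0.0], [0.0, -0.0, -1.0]]
wrist_force: [-0.7, 0.2, -0.8]
opening: 65.8
gripper_force: 0.0
```

Call:
{"api": "send_rows", "payload": {"increments": [{"tx": 0,"ty": 0,"tz": -0.02,"roll": 0},{"tx": 0,"ty": 0,"tz": -0.05,"roll": 0},{"tx": 0,"ty": 0,"tz": -0.09,"roll": 0},{"tx": 0,"ty": 0,"tz": -0.13,"roll": 0},{"tx": 0,"ty": 0,"tz": -0.16,"roll": 0}]}}

```text
time_s: 37.02
eef_pos: [456.7, -36.6, 218.6]
eef_rot: [[-0.165, 0.986, 0.002], [0.986, 0.165, -0.0], [-0.001, 0.002, -1.0]]
wrist_force: [1.2, -0.3, -0.5]
opening: 66.0
gripper_force: 0.0
```

Call:
{"api": "send_rows", "payload": {"increments": [{"tx": -0.16,"ty": 0.03,"tz": 0,"roll": 0},{"tx": -0.16,"ty": 0.03,"tz": 0,"roll": 0},{"tx": -0.16,"ty": 0.03,"tz": 0,"roll": 0},{"tx": -0.16,"ty": 0.03,"tz": 0,"roll": 0},{"tx": -0.16,"ty": 0.03,"tz": 0,"roll": 0}], "jaw": -1}}

```text
time_s: 37.43
eef_pos: [514.0, -195.1, 215.6]
eef_rot: [[-0.162, 0.987, 0.002], [0.987, 0.162, -0.003], [-0.004, 0.001, -1.0]]
wrist_force: [0.9, -0.0, -0.1]
opening: 5.4
gripper_force: 0.0
```

```bash
python3 - <<'E'
from h import *
plan((511,-170,220,9.5))
d=get_image('top'); hsv=cv2.cvtColor(d['color'],cv2.COLOR_RGB2HSV)
g=((hsv[...,1]<30)&(hsv[...,2]>165)).astype(np.uint8)
for k in blobs(d,g,(243,225,305,265)): print(rect(d,k,82))
print([np.round(chest(0,y),1) for y in (76,38,0,-38)])
cv2.imwrite('pics/t6.png',cv2.resize(cv2.cvtColor(d['color'],cv2.COLOR_RGB2BGR)[190:270,230:330],None,fx=7,fy=7,interpolation=cv2.INTER_CUBIC))
s=grab('side'); 
for th in (1.78,1.85,1.95,2.05):
    X=[(*chest(41-88*np.cos(th)+46*np.sin(th),y),48+88*np.sin(th)+46*np.cos(th)) for y in (-101,101)]
    print(th,[np.round(proj(s,x)) for x in X],[np.round(proj(d,x)) for x in X])
E
```

```text
at [ 514.  -195.1  215.6] yaw 9.3 t 37.4 open 5.4 grip 0.0 F [ 0.9 -0.  -0.1]
  tx 0.0253 ty 0.0011 tz -0.0044 roll -0.0035
[437.8  76.5  52.   26.6   9.5]
[445.5  39.   52.   26.5   9.8]
[449.9   2.3  52.2  26.8   8.9]
[456.9 -35.1  51.9  26.6   9.2]
[array([437.8,  76.7]), array([444. ,  39.2]), array([450.3,   1.7]), array([456.6, -35.8])]
1.78 [array([282., 226.]), array([267., 185.])] [array([306., 204.]), array([240., 214.])]
1.85 [array([283., 227.]), array([268., 186.])] [array([305., 202.]), array([240., 212.])]
1.95 [array([286., 229.]), array([271., 187.])] [array([305., 201.]), array([240., 210.])]
2.05 [array([288., 231.]), array([273., 189.])] [array([304., 199.]), array([240., 209.])]
```

View pics/t6.png

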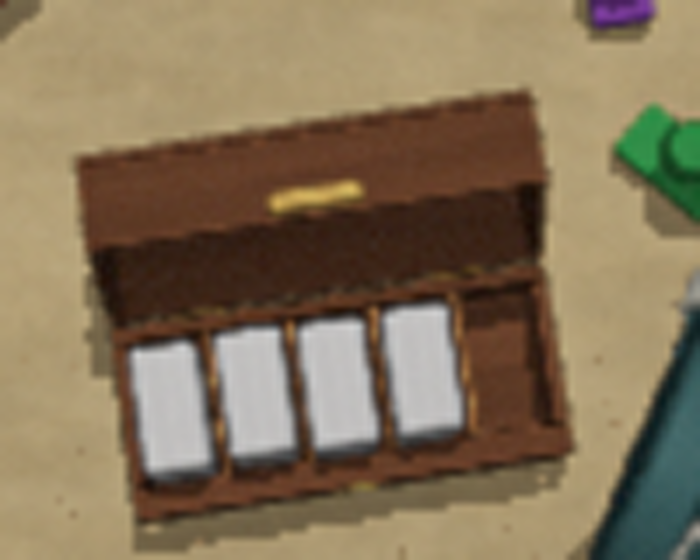

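Call:
{"api": "send_rows", "payload": {"increments": [{"tx": 0,"ty": 0,"tz": 0,"roll": 0},{"tx": 0,"ty": 0,"tz": 0,"roll": 0}]}}

```text
time_s: 37.7
eef_pos: [511.4, -188.2, 215.2]
eef_rot: [[-0.166, 0.986, -0.001], [0.986, 0.166, 0.001], [0.001, -0.001, -1.0]]
wrist_force: [0.3, -0.5, -0.5]
opening: -0.0
gripper_force: 0.0
```

```bash
python3 - <<'E'
from h import *
c=chest(155,0);plan((*c,215,9.5),(*c,105,9.5))
d=get_image('top')
print([(p,np.round(onz(d,*p,z))) for p,z in (((220,150),0),((370,160),0),((230,180),76),((317,184),40),((193,163),86))])
E
```

```text
at [ 511.4 -188.2  215.2] yaw 9.6 t 37.7 open -0.0 grip 0.0 F [ 0.3 -0.5 -0.5]
  tx 0.0986 ty 0.0631 tz 0.0001 roll 0.0005
  tx 0.0986 ty 0.0631 tz 0.0001 roll 0.0005
  tx 0.0000 ty 0.0000 tz 0.1100 roll -0.0000
[((220, 150), array([779., 207.,   0.])), ((370, 160), array([ 751., -310.,    0.])), ((230, 180), array([653., 158.,  76.])), ((317, 184), array([ 654., -123.,   40.])), ((193, 163), array([705., 277.,  86.]))]
```

Call:
{"api": "send_rows", "payload": {"increments": [{"tx": 0.0986,"ty": 0.063,"tz": 0,"roll": 0},{"tx": 0.0986,"ty": 0.063,"tz": 0,"roll": 0},{"tx": 0.0986,"ty": 0.063,"tz": 0,"roll": 0},{"tx": 0.0986,"ty": 0.063,"tz": 0,"roll": 0},{"tx": 0.0986,"ty": 0.063,"tz": 0,"roll": 0}]}}

```text
time_s: 38.17
eef_pos: [558.0, -79.0, 215.9]
eef_rot: [[-0.17, 0.985, 0.0], [0.985, 0.17, -0.0], [-0.0, 0.0, -1.0]]
wrist_force: [-0.7, -0.8, 0.3]
opening: 0.2
gripper_force: 0.0
```

Call:
{"api": "send_rows", "payload": {"increments": [{"tx": 0.03,"ty": 0.02,"tz": 0,"roll": 0},{"tx": 0.06,"ty": 0.04,"tz": 0,"roll": 0},{"tx": 0.0986,"ty": 0.063,"tz": 0,"roll": 0},{"tx": 0.0986,"ty": 0.063,"tz": 0,"roll": 0},{"tx": 0.0986,"ty": 0.063,"tz": 0,"roll": 0}]}}

```text
time_s: 38.58
eef_pos: [603.7, 27.5, 215.8]
eef_rot: [[-0.169, 0.986, -0.0], [0.986, 0.169, -0.0], [-0.0, -0.0, -1.0]]
wrist_force: [0.1, 0.0, 0.3]
opening: -0.1
gripper_force: 0.0
```

Call:
{"api": "send_rows", "payload": {"increments": [{"tx": 0,"ty": 0,"tz": 0.02,"roll": 0},{"tx": 0,"ty": 0,"tz": 0.06,"roll": 0},{"tx": 0,"ty": 0,"tz": 0.09,"roll": 0},{"tx": 0,"ty": 0,"tz": 0.11,"roll": 0},{"tx": 0,"ty": 0,"tz": 0.11,"roll": 0}]}}

```text
time_s: 39.0
eef_pos: [598.3, 24.0, 100.0]
eef_rot: [[-0.164, 0.986, -0.011], [0.986, 0.164, -0.001], [0.001, -0.011, -1.0]]
wrist_force: [-1.2, -0.2, 0.1]
opening: -0.1
gripper_force: 0.0
```

Call:
{"api": "send_rows", "payload": {"increments": [{"tx": 0,"ty": 0,"tz": 0,"roll": 0},{"tx": 0,"ty": 0,"tz": 0,"roll": 0},{"tx": 0,"ty": 0,"tz": 0,"roll": 0}]}}

```text
time_s: 39.25
eef_pos: [605.5, 25.3, 108.4]
eef_rot: [[-0.165, 0.986, 0.004], [0.986, 0.165, -0.0], [-0.001, 0.004, -1.0]]
wrist_force: [-0.1, 1.1, -0.0]
opening: -0.0
gripper_force: 0.0
```

```bash
cat >> h.py <<'E'
def cpose():
    s=sense(); a=np.radians(CYAW); e=np.array(s['eef_pos'])[:2]-CO
    print('chest xyz',np.round([e@[np.cos(a),np.sin(a)],e@[-np.sin(a),np.cos(a)],s['eef_pos'][2]],1),'F',np.round(s['wrist_force'],1))
E
python3 - <<'E'
from h import *
cpose(); plan((*chest(155,0),105,9.5))
E
```

```text
chest xyz [157.   -2.4 108.4] F [-0.1  1.1 -0. ]
at [605.5  25.3 108.4] yaw 9.5 t 39.2 open -0.0 grip 0.0 F [-0.1  1.1 -0. ]
  tx 0.0024 ty -0.0020 tz 0.0034 roll -0.0004
```

Call:
{"api": "send_rows", "payload": {"increments": [{"tx": 0,"ty": -0.012,"tz": 0,"roll": 0},{"tx": 0,"ty": -0.024,"tz": 0,"roll": 0},{"tx": 0,"ty": -0.036,"tz": 0,"roll": 0},{"tx": 0,"ty": -0.046,"tz": 0,"roll": 0},{"tx": 0,"ty": -0.056,"tz": 0,"roll": 0}]}}

```text
time_s: 39.67
eef_pos: [558.7, 17.0, 114.1]
eef_rot: [[-0.165, 0.986, 0.024], [0.986, 0.165, 0.001], [-0.003, 0.024, -1.0]]
wrist_force: [9.0, 0.5, 7.4]
opening: 0.2
gripper_force: 4.2
```

Call:
{"api": "send_rows", "payload": {"increments": [{"tx": 0,"ty": -0.006,"tz": -0.004,"roll": 0},{"tx": 0,"ty": -0.012,"tz": -0.008,"roll": 0},{"tx": 0,"ty": -0.018,"tz": -0.013,"roll": 0},{"tx": 0,"ty": -0.024,"tz": -0.018,"roll": 0},{"tx": 0,"ty": -0.031,"tz": -0.02,"roll": 0}]}}

```text
time_s: 40.08
eef_pos: [519.0, 11.4, 127.8]
eef_rot: [[-0.165, 0.986, 0.004], [0.986, 0.165, -0.0], [-0.001, 0.004, -1.0]]
wrist_force: [4.2, 0.2, 3.0]
opening: 0.3
gripper_force: 2.1
```

```bash
python3 - <<'E'
from h import *
cpose()
d=grab('side'); u,v=proj(d,(500,0,100)).astype(int)
cv2.imwrite('pics/s7.png',cv2.resize(cv2.cvtColor(d['color'],cv2.COLOR_RGB2BGR)[v-45:v+45,u-55:u+55],None,fx=6,fy=6,interpolation=cv2.INTER_CUBIC))
E
```

```text
chest xyz [ 69.4  -1.8 127.8] F [4.2 0.2 3. ]
```

View pics/s7.png

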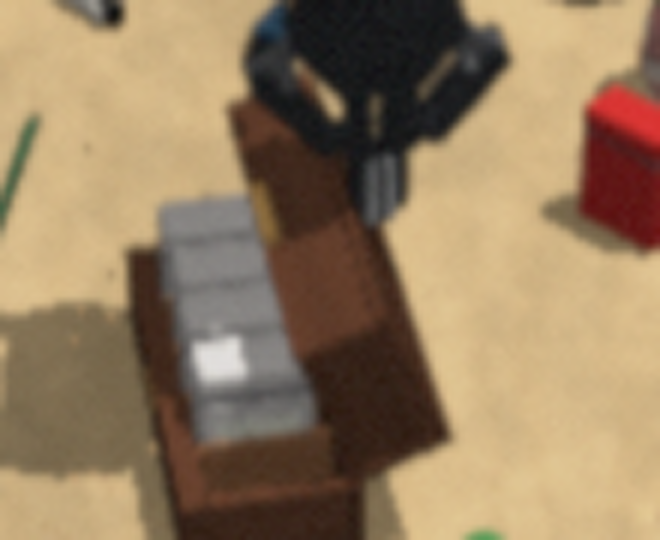

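Call:
{"api": "send_rows", "payload": {"increments": [{"tx": 0,"ty": -0.01,"tz": -0.001,"roll": 0},{"tx": 0,"ty": -0.02,"tz": -0.001,"roll": 0},{"tx": 0,"ty": -0.03,"tz": 0,"roll": 0},{"tx": 0,"ty": -0.04,"tz": 0.002,"roll": 0},{"tx": 0,"ty": -0.048,"tz": 0.004,"roll": 0}]}}

```text
time_s: 40.55
eef_pos: [469.8, 3.3, 122.2]
eef_rot: [[-0.165, 0.986, 0.0], [0.986, 0.165, -0.0], [-0.0, -0.0, -1.0]]
wrist_force: [1.0, -1.6, 0.5]
opening: -0.0
gripper_force: 1.1
```

Call:
{"api": "send_rows", "payload": {"increments": [{"tx": 0,"ty": -0.007,"tz": 0.004,"roll": 0},{"tx": 0,"ty": -0.014,"tz": 0.009,"roll": 0},{"tx": 0,"ty": -0.021,"tz": 0.014,"roll": 0},{"tx": 0,"ty": -0.026,"tz": 0.019,"roll": 0},{"tx": 0,"ty": -0.031,"tz": 0.024,"roll": 0}]}}

```text
time_s: 40.97
eef_pos: [438.1, -1.8, 96.8]
eef_rot: [[-0.165, 0.986, -0.003], [0.986, 0.165, -0.0], [0.0, -0.003, -1.0]]
wrist_force: [0.5, -1.8, 3.4]
opening: -0.4
gripper_force: 1.3
```

```bash
python3 - <<'E'
from h import *
cpose()
E
```

```text
chest xyz [-12.6  -1.4  96.8] F [ 0.5 -1.8  3.4]
```

Call:
{"api": "send_rows", "payload": {"increments": [{"tx": 0,"ty": -0.005,"tz": 0.002,"roll": 0},{"tx": 0,"ty": -0.01,"tz": 0.004,"roll": 0},{"tx": 0,"ty": -0.012,"tz": 0.006,"roll": 0},{"tx": 0,"ty": -0.012,"tz": 0.007,"roll": 0},{"tx": 0,"ty": -0.012,"tz": 0.007,"roll": 0}]}}

```text
time_s: 41.38
eef_pos: [431.2, -2.9, 93.9]
eef_rot: [[-0.165, 0.986, 0.006], [0.986, 0.165, 0.001], [0.0, 0.006, -1.0]]
wrist_force: [-0.8, 2.0, 16.5]
opening: -0.0
gripper_force: 8.6
```

Call:
{"api": "send_rows", "payload": {"increments": [{"tx": 0,"ty": 0,"tz": 0,"roll": 0},{"tx": 0,"ty": 0,"tz": 0,"roll": 0},{"tx": 0,"ty": 0,"tz": 0,"roll": 0}]}}

```text
time_s: 41.63
eef_pos: [431.2, -2.9, 93.9]
eef_rot: [[-0.165, 0.986, 0.006], [0.986, 0.165, 0.001], [0.0, 0.006, -1.0]]
wrist_force: [-1.2, 2.5, 16.5]
opening: -0.3
gripper_force: 8.5
```

```bash
python3 - <<'E'
from h import *
cpose()
E
```

```text
chest xyz [-19.6  -1.4  93.9] F [-1.2  2.5 16.5]
```

Call:
{"api": "send_rows", "payload": {"increments": [{"tx": 0,"ty": 0,"tz": -0.03,"roll": 0},{"tx": 0,"ty": 0,"tz": -0.06,"roll": 0},{"tx": 0,"ty": 0,"tz": -0.1,"roll": 0},{"tx": 0,"ty": 0,"tz": -0.1,"roll": 0}], "jaw": 0.2}}

```text
time_s: 41.97
eef_pos: [432.7, -3.5, 198.0]
eef_rot: [[-0.165, 0.986, 0.012], [0.986, 0.165, -0.0], [-0.002, 0.012, -1.0]]
wrist_force: [0.1, -0.2, 1.3]
opening: 48.4
gripper_force: 0.0
```

```bash
python3 - <<'E'
from h import *
d=grab('top'); s=grab('side')
bg=cv2.cvtColor(d['color'],cv2.COLOR_RGB2BGR); bs=cv2.cvtColor(s['color'],cv2.COLOR_RGB2BGR)
a=cv2.resize(bg[205:265,370:430],None,fx=6,fy=6,interpolation=cv2.INTER_CUBIC)
u,v=proj(s,(495,-393,30)).astype(int); print('side crop origin',u-30,v-30)
b=cv2.resize(bs[v-30:v+30,u-30:u+30],None,fx=6,fy=6,interpolation=cv2.INTER_CUBIC)
cv2.imwrite('pics/card.png',np.hstack([a,b])); plan((495,-393,150,-3.5))
E
```

```text
side crop origin 226 312
at [429.5  -3.3 192.5] yaw 9.5 t 42.1 open 51.2 grip 0.0 F [-0.2  0.2 -0.4]
  tx -0.1976 ty 0.0001 tz 0.0213 roll 0.1135
  tx -0.1963 ty 0.0225 tz 0.0213 roll 0.1135
```

View pics/card.png

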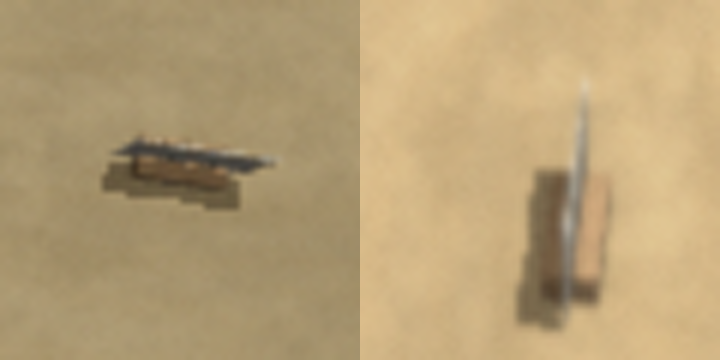

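```bash
python3 - <<'E'
from h import *
d=get_image('top'); s=get_image('side')
L=onz(d,370+112/6,205+151/6,62);R=onz(d,370+275/6,205+163/6,62); print(L,R,(L+R)/2,np.linalg.norm(L-R),np.degrees(np.arctan2((L-R)[1],(L-R)[0]))-90)
for p in ((213,228),(178,172),(248,172),(185,283),(240,283)): print(onz(s,226+p[0]/6,312+p[1]/6,18))
print(onz(s,226+225/6,312+85/6,62), onz(s,226+207/6,312+325/6,62))
E
```

```text
[ 500.86120011 -349.17159108   62.        ] [ 495.70176686 -435.56736645   62.        ] [ 498.28148349 -392.36947876   62.        ] 86.54969528120273 -3.4175639040125674
[ 505.52046637 -404.72328196   18.        ]
[ 492.35958494 -377.71064716   18.        ]
[ 520.13577342 -378.89723345   18.        ]
[ 494.11957634 -429.28591857   18.        ]
[ 515.17224427 -430.20683976   18.        ]
[ 511.32662685 -370.57187338   62.        ] [ 501.53941327 -478.05481965   62.        ]
```

Call:
{"api": "send_rows", "payload": {"increments": [{"tx": -0.197,"ty": 0,"tz": 0,"roll": 0.113},{"tx": -0.197,"ty": 0,"tz": 0,"roll": 0.113},{"tx": -0.197,"ty": 0,"tz": 0,"roll": 0.113},{"tx": -0.197,"ty": 0,"tz": 0,"roll": 0.113},{"tx": -0.197,"ty": 0,"tz": 0,"roll": 0.113}]}}

```text
time_s: 42.58
eef_pos: [459.5, -199.9, 188.4]
eef_rot: [[-0.052, 0.999, -0.003], [0.999, 0.052, 0.001], [0.001, -0.003, -1.0]]
wrist_force: [0.9, -0.1, 0.2]
opening: 51.6
gripper_force: 0.0
```

Call:
{"api": "send_rows", "payload": {"increments": [{"tx": -0.196,"ty": 0.0225,"tz": 0.0,"roll": 0.113},{"tx": -0.196,"ty": 0.0225,"tz": 0.02,"roll": 0.113},{"tx": -0.196,"ty": 0.0225,"tz": 0.04,"roll": 0.113},{"tx": -0.196,"ty": 0.0225,"tz": 0.043,"roll": 0.113},{"tx": -0.196,"ty": 0.0225,"tz": 0.043,"roll": 0.113}]}}

```text
time_s: 43.0
eef_pos: [492.3, -393.7, 144.2]
eef_rot: [[0.061, 0.998, -0.003], [0.998, -0.061, 0.003], [0.003, -0.003, -1.0]]
wrist_force: [-0.4, 1.1, -0.1]
opening: 51.3
gripper_force: 0.0
```

Call:
{"api": "send_rows", "payload": {"increments": [{"tx": 0,"ty": 0,"tz": 0,"roll": 0},{"tx": 0,"ty": 0,"tz": 0,"roll": 0},{"tx": 0,"ty": 0,"tz": 0,"roll": 0},{"tx": 0,"ty": 0,"tz": 0,"roll": 0}]}}

```text
time_s: 43.33
eef_pos: [493.1, -390.7, 147.1]
eef_rot: [[0.059, 0.998, -0.001], [0.998, -0.059, 0.002], [0.001, -0.001, -1.0]]
wrist_force: [-0.0, 0.0, 0.0]
opening: 51.0
gripper_force: 0.0
```

Call:
{"api": "send_rows", "payload": {"increments": [{"tx": 0.17,"ty": 0,"tz": -0.02,"roll": 0},{"tx": 0.17,"ty": 0,"tz": -0.02,"roll": 0},{"tx": 0.17,"ty": 0,"tz": -0.02,"roll": 0},{"tx": 0.17,"ty": 0,"tz": -0.02,"roll": 0},{"tx": 0.17,"ty": 0,"tz": -0.02,"roll": 0}]}}

```text
time_s: 43.75
eef_pos: [503.8, -215.6, 169.3]
eef_rot: [[0.055, 0.999, 0.002], [0.999, -0.055, 0.002], [0.003, 0.002, -1.0]]
wrist_force: [0.0, -0.4, -0.7]
opening: 51.4
gripper_force: 0.0
```

```bash
python3 - <<'E'
from h import *
d=grab('top'); s=grab('side')
bg=cv2.cvtColor(d['color'],cv2.COLOR_RGB2BGR); bs=cv2.cvtColor(s['color'],cv2.COLOR_RGB2BGR)
a=cv2.resize(bg[205:265,370:430],None,fx=6.5,fy=6.5,interpolation=cv2.INTER_CUBIC)
u,v=proj(s,(503,-400,30)).astype(int); print('side crop origin',u-30,v-30)
b=cv2.resize(bs[v-30:v+30,u-30:u+30],None,fx=6.5,fy=6.5,interpolation=cv2.INTER_CUBIC)
cv2.imwrite('pics/card2.png',np.hstack([a,b])); plan((505,-404,150,-3.5))
E
```

```text
side crop origin 230 315
at [ 504.1 -219.7  169.1] yaw -3.1 t 43.9 open 51.1 grip 0.0 F [-0.1 -0.5 -0.3]
  tx -0.1840 ty 0.0110 tz 0.0191 roll 0.0063
```

View pics/card2.png

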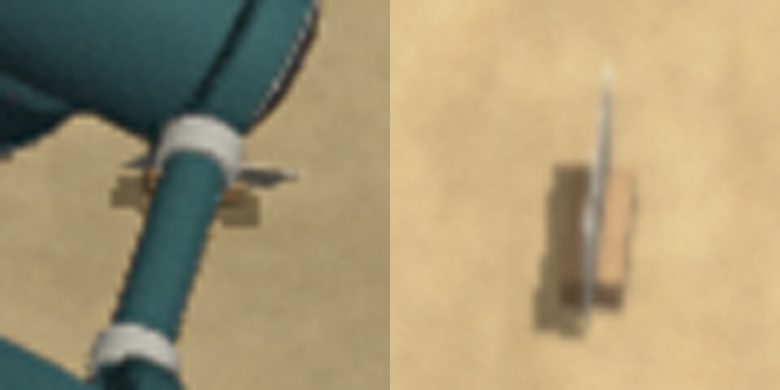

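```bash
cat >> h.py <<'E'
def tri(d,p,s,q):
    (a,r),(b,w)=ray(d,*p),ray(s,*q); M=np.stack([r,-w],1); k,res,_,_=np.linalg.lstsq(M,b-a,rcond=None)
    return np.round((a+r*k[0]+b+w*k[1])/2,1),round(float(np.sqrt(res[0])),1)
E
python3 - <<'E'
from h import *
d=get_image('top'); s=get_image('side')
print('far top',tri(d,(388.6,230.1),s,(263.1,325)))
for X in ((501,-350,62),(498.3,-392.4,0),(496,-435,62),(496,-435,18),(511,-370,62)): print(X,proj(d,X),proj(s,X))
# control: packed chest lid front corners, closed lid top z=94
for y in (-101,101): X=(*chest(-47,y),94); print(proj(d,X),proj(s,X))
im=s['color']; hsv=cv2.cvtColor(im,cv2.COLOR_RGB2HSV)
m=((hsv[...,2]<200)&(hsv[...,0]<14)&(hsv[...,1]>100)).astype(np.uint8)
for c in blobs(s,m,(235,325,285,370),8): print('side brown',cv2.boundingRect(c))
print(hsv[340:362:4,254:272,:].tolist()[3])
for v in range(318,370,3): print(v, im[v,252:274].sum(1)//3)
E
```

```text
far top (array([ 507.2, -353.6,   44.2]), 7.5)
(501, -350, 62) [388.92517362 230.12701452] [258.88302793 319.35794722]
(498.3, -392.4, 0) [396.60655632 233.45936693] [258.36081    350.36887085]
(496, -435, 62) [415.65118115 232.07085445] [257.5229788 349.5381526]
(496, -435, 18) [411.14120469 233.69392807] [257.70430202 361.27209202]
(511, -370, 62) [395.08732732 227.09686331] [263.35303474 325.97541436]
[312.94168779 253.77404939] [227.16756123 241.66327766]
[247.42887271 263.88581743] [218.04370437 198.43220016]
[[19, 94, 154], [18, 93, 126], [17, 102, 118], [16, 109, 119], [15, 109, 119], [15, 78, 128], [20, 35, 144], [18, 51, 146], [16, 89, 178], [16, 100, 199], [16, 102, 207], [16, 100, 202], [17, 94, 180], [19, 93, 205], [19, 92, 220], [20, 91, 221], [20, 90, 222], [20, 89, 224]]
318 [176 175 176 178 178 180 179 179 179 177 178 178 178 178 180 180 184 181
 181 180 180 183]
321 [177 176 176 179 181 184 187 184 184 181 179 181 177 180 182 184 186 185
 184 185 184 183]
324 [183 181 181 183 188 190 188 188 185 187 187 190 184 183 185 188 188 187
 186 185 183 180]
327 [185 186 185 1
[... 706 characters left out ...]
8 162 158 173 181
 183 187 189 189]
351 [176 165 126 104  98  92  93 110 144 138 144 162 169 167 149 167 182 186
 188 187 188 190]
354 [168 143 113 104  93  92  95 106 127 132 155 162 167 161 148 171 182 183
 186 187 188 187]
357 [163 126 107 101  91  90  91  99 118 122 147 161 164 158 155 170 177 180
 179 179 183 185]
360 [125 107 105 100  81  70  70  85 105  91  86  90  94 117 158 173 176 179
 180 181 183 184]
363 [122 105 103 104 104 106 105 117 138 161 164 160 156 163 179 182 183 182
 183 182 181 183]
366 [157 153 155 151 130 124 127 140 169 181 182 182 179 179 180 181 181 182
 184 184 185 185]
369 [175 176 179 182 183 184 183 183 181 181 180 183 184 183 180 181 180 182
 182 186 186 184]
```

```bash
python3 - <<'E'
from h import *
d=get_image('top'); s=get_image('side')
print(onz(s,260,361.7,0),onz(s,260,358.7,18),onz(s,262.5,341,18))
# side check: known settled tin corners before (t3 top centre 406,-240,76), pad/stamp, lid corners
a=cv2.imread('pics/side0.png'); h=cv2.cvtColor(a,cv2.COLOR_BGR2HSV)
g=((h[...,1]<30)&(h[...,2]>165)).astype(np.uint8)
for n,X in (('t3',(407,-240,76)),('t2',(560.8,-261,76))):
    u,v=proj(s,X).astype(int); print(n,proj(s,X))
    for c in blobs(s,g,(u-22,v-22,u+22,v+22),10): M=cv2.moments(c); print(M['m10']/M['m00'],M['m01']/M['m00'],M['m00'],rect(s,c,76))
b=cv2.cvtColor(cv2.imread('pics/top0.png'),cv2.COLOR_BGR2HSV)
# card in first top image: wood block and dark card pixels
im=cv2.imread('pics/top0.png').astype(int).sum(2)//3
for v in range(226,242): print(v,im[v,384:420])
E
```

```text
[ 501.41930441 -423.92527359    0.        ] [ 501.42156177 -428.35077755   18.        ] [ 508.59690769 -379.36581392   18.        ]
t3 [220.56907139 282.49220472]
222.04697986577182 283.7147651006711 149.0 [ 410.7 -244.4   55.    28.1  -24.6]
200.0936819172113 285.7363834422658 76.5 [ 355.3 -244.2   81.2   11.5  -80.9]
t2 [281.87988681 286.86779052]
282.79074658254467 287.9547844374342 158.5 [ 563.3 -264.3   53.6   29.6  -13.1]
226 [144 144 140 140 139 139 141 140 139 137 141 142 143 144 146 145 140 139
 138 139 139 140 141 141 141 141 142 144 142 141 143 144 146 143 141 138]
227 [142 141 140 141 139 139 140 140 135 122 136 140 142 141 144 143 137 135
 137 136 136 139 141 141 140 140 141 140 140 143 143 144 145 144 145 140]
228 [142 142 142 141 140 141 138 132 106  99 128 129 146 121 141 137 133 128
 140 137 137 137 139 142 141 141 141 140 139 142 141 141 142 143 140 139]
229 [139 139 140 141 141 137 115  85  66  64  70  72  81  81 101 118 142 136
 150 146 133 132 135 130 137 141 143 143 140 144 141 141 144 143 138 136]
230 [137 138 140 141 126 102  84  73  65  71  71  68  67  64  62
[... 1047 characters left out ...]
93  92  93  94  88  87
  88  89  87  87  88  86  85  96 138 141 140 139 138 136 137 138 138 138]
238 [133 134 135 135 136 137 138 135 133 133 134 137 135 137 137 133 100  94
  95  94  87  85  86  88  85  92 137 138 138 137 136 136 138 139 139 138]
239 [134 134 134 134 136 137 138 136 134 133 137 137 138 135 137 137 137 137
 137 132  94  91  90  88  90  98 132 137 138 135 135 133 134 135 137 136]
240 [133 133 135 135 135 135 136 136 133 134 135 134 134 134 133 135 135 134
 135 134 132 130 133 134 129 130 133 132 135 134 134 132 133 135 135 135]
241 [135 136 135 134 134 134 134 134 135 133 136 134 137 137 132 131 132 133
 132 132 134 132 133 135 132 132 132 133 132 135 135 135 133 136 138 135]
```

```bash
python3 - <<'E'
from h import *
plan((501.5,-398.5,110,-9))
d=get_image('top'); print(onz(d,392,227.7,62),onz(d,415.5,232.2,62))
E
```

```text
at [ 503.8 -223.4  168. ] yaw -3.5 t 44.0 open 51.3 grip 0.0 F [-0.6 -0.  -0.6]
  tx -0.1749 ty 0.0083 tz 0.0580 roll 0.0966
[ 508.92135139 -360.07353077   62.        ] [ 495.57991638 -434.49904919   62.        ]
```

Call:
{"api": "send_rows", "payload": {"increments": [{"tx": -0.04,"ty": 0.002,"tz": 0,"roll": 0.02},{"tx": -0.08,"ty": 0.004,"tz": 0,"roll": 0.04},{"tx": -0.12,"ty": 0.006,"tz": 0.02,"roll": 0.07},{"tx": -0.16,"ty": 0.008,"tz": 0.04,"roll": 0.1},{"tx": -0.175,"ty": 0.0083,"tz": 0.058,"roll": 0.1}]}}

```text
time_s: 44.52
eef_pos: [501.5, -403.7, 110.0]
eef_rot: [[0.164, 0.986, 0.002], [0.986, -0.164, -0.003], [-0.003, 0.003, -1.0]]
wrist_force: [-0.1, 0.9, 0.3]
opening: 51.3
gripper_force: 0.0
```

Call:
{"api": "send_rows", "payload": {"increments": [{"tx": 0,"ty": 0,"tz": 0,"roll": 0},{"tx": 0,"ty": 0,"tz": 0,"roll": 0},{"tx": 0,"ty": 0,"tz": 0,"roll": 0},{"tx": 0,"ty": 0,"tz": 0,"roll": 0},{"tx": 0,"ty": 0,"tz": 0,"roll": 0}]}}

```text
time_s: 44.93
eef_pos: [502.4, -397.4, 111.3]
eef_rot: [[0.158, 0.987, 0.002], [0.987, -0.158, -0.001], [-0.001, 0.002, -1.0]]
wrist_force: [-0.4, -0.4, -0.6]
opening: 51.1
gripper_force: 0.0
```

```bash
python3 - <<'E'
from h import *
plan((502,-398,4.5,-9.2))
E
```

```text
at [ 502.4 -397.4  111.3] yaw -9.1 t 44.9 open 51.1 grip 0.0 F [-0.4 -0.4 -0.6]
  tx -0.0007 ty -0.0003 tz 0.1068 roll 0.0016
```

Call:
{"api": "send_rows", "payload": {"increments": [{"tx": 0,"ty": 0,"tz": 0.03,"roll": 0},{"tx": 0,"ty": 0,"tz": 0.06,"roll": 0},{"tx": 0,"ty": 0,"tz": 0.08,"roll": 0},{"tx": 0,"ty": 0,"tz": 0.092,"roll": 0},{"tx": 0,"ty": 0,"tz": 0.1,"roll": 0}]}}

```text
time_s: 45.35
eef_pos: [501.5, -396.5, 8.9]
eef_rot: [[0.158, 0.987, -0.001], [0.987, -0.158, 0.001], [0.001, -0.001, -1.0]]
wrist_force: [-0.2, -0.5, 0.3]
opening: 51.2
gripper_force: 0.0
```

Call:
{"api": "send_rows", "payload": {"increments": [{"tx": 0,"ty": 0,"tz": 0.003,"roll": 0},{"tx": 0,"ty": 0,"tz": 0.005,"roll": 0},{"tx": 0,"ty": 0,"tz": 0.005,"roll": 0}]}}

```text
time_s: 45.6
eef_pos: [502.5, -398.3, 5.9]
eef_rot: [[0.159, 0.987, 0.002], [0.987, -0.159, -0.001], [-0.001, 0.002, -1.0]]
wrist_force: [0.3, -0.3, 0.3]
opening: 51.2
gripper_force: 0.0
```

Call:
{"api": "send_rows", "payload": {"increments": [{"tx": 0,"ty": 0,"tz": 0,"roll": 0},{"tx": 0,"ty": 0,"tz": 0,"roll": 0},{"tx": 0,"ty": 0,"tz": 0,"roll": 0},{"tx": 0,"ty": 0,"tz": 0,"roll": 0},{"tx": 0,"ty": 0,"tz": 0,"roll": 0}], "jaw": -0.6}}

```text
time_s: 46.02
eef_pos: [502.6, -398.7, 6.4]
eef_rot: [[0.159, 0.987, 0.002], [0.987, -0.159, -0.002], [-0.001, 0.002, -1.0]]
wrist_force: [1.3, -0.2, 6.6]
opening: 21.2
gripper_force: 61.0
```

```bash
python3 - <<'E'
from h import *
plan((502,-398,4.5,-9.2))
E
```

```text
at [ 502.6 -398.7    6.4] yaw -9.2 t 46.0 open 21.2 grip 61.0 F [ 1.3 -0.2  6.6]
  tx 0.0006 ty -0.0007 tz 0.0019 roll 0.0005
```

Call:
{"api": "send_rows", "payload": {"increments": [{"tx": 0,"ty": 0,"tz": -0.03,"roll": 0},{"tx": 0,"ty": 0,"tz": -0.07,"roll": 0},{"tx": 0,"ty": 0,"tz": -0.11,"roll": 0},{"tx": 0,"ty": 0,"tz": -0.15,"roll": 0},{"tx": 0,"ty": 0,"tz": -0.17,"roll": 0}]}}

```text
time_s: 46.43
eef_pos: [503.4, -399.4, 180.8]
eef_rot: [[0.159, 0.987, 0.006], [0.987, -0.159, -0.005], [-0.004, 0.006, -1.0]]
wrist_force: [0.4, -1.4, 1.1]
opening: 21.1
gripper_force: 60.2
```

Call:
{"api": "send_rows", "payload": {"increments": [{"tx": 0,"ty": 0,"tz": 0,"roll": 0},{"tx": 0,"ty": 0,"tz": 0,"roll": 0}]}}

```text
time_s: 46.6
eef_pos: [502.5, -398.6, 177.0]
eef_rot: [[0.159, 0.987, 0.003], [0.987, -0.159, -0.003], [-0.002, 0.003, -1.0]]
wrist_force: [-0.6, 0.7, -0.7]
opening: 21.1
gripper_force: 60.2
```

```bash
python3 - <<'E'
from h import *
c=chest(-3,0); print(c); plan((*c,176,9.5),(*c,115,9.5))
E
```

```text
[447.3411432    1.20485718]
at [ 502.5 -398.6  177. ] yaw -9.2 t 46.6 open 21.1 grip 60.2 F [-0.6  0.7 -0.7]
  tx 0.1286 ty -0.0394 tz 0.0003 roll -0.1086
  tx 0.1321 ty -0.0252 tz 0.0003 roll -0.1086
  tx 0.1341 ty -0.0107 tz 0.0003 roll -0.1086
  tx 0.0000 ty 0.0000 tz 0.0610 roll -0.0000
```

Call:
{"api": "send_rows", "payload": {"increments": [{"tx": 0.026,"ty": -0.008,"tz": 0,"roll": -0.02},{"tx": 0.052,"ty": -0.016,"tz": 0,"roll": -0.04},{"tx": 0.078,"ty": -0.024,"tz": 0,"roll": -0.06},{"tx": 0.104,"ty": -0.032,"tz": 0,"roll": -0.08},{"tx": 0.1286,"ty": -0.0394,"tz": 0,"roll": -0.1086}]}}

```text
time_s: 47.02
eef_pos: [480.9, -262.2, 171.5]
eef_rot: [[0.051, 0.999, -0.005], [0.999, -0.051, 0.003], [0.003, -0.005, -1.0]]
wrist_force: [-0.2, 1.4, -0.5]
opening: 21.1
gripper_force: 60.2
```

Call:
{"api": "send_rows", "payload": {"increments": [{"tx": 0.026,"ty": -0.005,"tz": 0,"roll": -0.02},{"tx": 0.052,"ty": -0.01,"tz": 0,"roll": -0.04},{"tx": 0.078,"ty": -0.015,"tz": 0,"roll": -0.06},{"tx": 0.104,"ty": -0.02,"tz": 0,"roll": -0.08},{"tx": 0.132,"ty": -0.025,"tz": 0,"roll": -0.1086}]}}

```text
time_s: 47.43
eef_pos: [462.7, -129.8, 171.9]
eef_rot: [[-0.058, 0.998, -0.005], [0.998, 0.058, 0.001], [0.002, -0.005, -1.0]]
wrist_force: [0.1, 0.3, -0.6]
opening: 20.8
gripper_force: 60.2
```

Call:
{"api": "send_rows", "payload": {"increments": [{"tx": 0.03,"ty": -0.002,"tz": 0,"roll": -0.03},{"tx": 0.06,"ty": -0.005,"tz": 0,"roll": -0.06},{"tx": 0.09,"ty": -0.007,"tz": 0,"roll": -0.09},{"tx": 0.12,"ty": -0.01,"tz": 0,"roll": -0.1086},{"tx": 0.134,"ty": -0.0107,"tz": 0,"roll": -0.1086}]}}

```text
time_s: 47.85
eef_pos: [443.7, 4.5, 171.9]
eef_rot: [[-0.167, 0.986, -0.006], [0.986, 0.167, 0.001], [0.002, -0.005, -1.0]]
wrist_force: [-0.4, -0.4, -0.4]
opening: 21.1
gripper_force: 60.2
```

Call:
{"api": "send_rows", "payload": {"increments": [{"tx": 0,"ty": 0,"tz": 0.02,"roll": 0},{"tx": 0,"ty": 0,"tz": 0.04,"roll": 0},{"tx": 0,"ty": 0,"tz": 0.055,"roll": 0},{"tx": 0,"ty": 0,"tz": 0.06,"roll": 0},{"tx": 0,"ty": 0,"tz": 0.06,"roll": 0}]}}

```text
time_s: 48.27
eef_pos: [443.4, 1.9, 111.3]
eef_rot: [[-0.165, 0.986, -0.007], [0.986, 0.165, 0.0], [0.002, -0.007, -1.0]]
wrist_force: [-0.8, -0.8, -0.4]
opening: 21.0
gripper_force: 60.2
```

Call:
{"api": "send_rows", "payload": {"increments": [{"tx": 0,"ty": 0,"tz": 0,"roll": 0},{"tx": 0,"ty": 0,"tz": 0,"roll": 0},{"tx": 0,"ty": 0,"tz": 0,"roll": 0}]}}

```text
time_s: 48.52
eef_pos: [447.5, 1.6, 115.7]
eef_rot: [[-0.165, 0.986, 0.002], [0.986, 0.165, -0.0], [-0.0, 0.002, -1.0]]
wrist_force: [0.4, 0.4, 0.0]
opening: 21.0
gripper_force: 60.2
```

```bash
python3 - <<'E'
from h import *
cpose(); c=chest(-3,0); plan((*c,100,9.5))
E
```

```text
chest xyz [ -2.7   0.3 115.7] F [0.4 0.4 0. ]
at [447.5   1.6 115.7] yaw 9.5 t 48.5 open 21.0 grip 60.2 F [0.4 0.4 0. ]
  tx -0.0003 ty -0.0003 tz 0.0157 roll -0.0003
```

Call:
{"api": "send_rows", "payload": {"increments": [{"tx": 0,"ty": 0,"tz": 0.004,"roll": 0},{"tx": 0,"ty": 0,"tz": 0.008,"roll": 0},{"tx": 0,"ty": 0,"tz": 0.012,"roll": 0},{"tx": 0,"ty": 0,"tz": 0.014,"roll": 0},{"tx": 0,"ty": 0,"tz": 0.014,"roll": 0}]}}

```text
time_s: 48.93
eef_pos: [446.4, 1.7, 100.5]
eef_rot: [[-0.165, 0.986, -0.001], [0.986, 0.165, 0.0], [0.0, -0.001, -1.0]]
wrist_force: [0.1, 0.2, -0.6]
opening: 21.1
gripper_force: 60.2
```

Call:
{"api": "send_rows", "payload": {"increments": [{"tx": 0,"ty": 0,"tz": 0.001,"roll": 0},{"tx": 0,"ty": 0,"tz": 0.0015,"roll": 0},{"tx": 0,"ty": 0,"tz": 0.0015,"roll": 0},{"tx": 0,"ty": 0,"tz": 0.0015,"roll": 0}]}}

```text
time_s: 49.27
eef_pos: [446.6, 1.7, 100.3]
eef_rot: [[-0.165, 0.986, -0.0], [0.986, 0.165, -0.0], [0.0, -0.0, -1.0]]
wrist_force: [-4.1, 0.5, 8.8]
opening: 21.2
gripper_force: 61.4
```

Call:
{"api": "send_rows", "payload": {"increments": [{"tx": 0,"ty": 0,"tz": 0,"roll": 0},{"tx": 0,"ty": 0,"tz": 0,"roll": 0},{"tx": 0,"ty": 0,"tz": 0,"roll": 0},{"tx": 0,"ty": 0,"tz": 0,"roll": 0},{"tx": 0,"ty": 0,"tz": 0,"roll": 0}], "jaw": 0.2}}

```text
time_s: 49.68
eef_pos: [446.6, 1.7, 99.1]
eef_rot: [[-0.165, 0.986, -0.0], [0.986, 0.165, 0.0], [0.0, -0.0, -1.0]]
wrist_force: [-0.6, 0.3, 0.5]
opening: 51.5
gripper_force: 0.0
```

Call:
{"api": "send_rows", "payload": {"increments": [{"tx": 0,"ty": 0,"tz": -0.01,"roll": 0},{"tx": 0,"ty": 0,"tz": -0.03,"roll": 0},{"tx": 0,"ty": 0,"tz": -0.06,"roll": 0},{"tx": 0,"ty": 0,"tz": -0.1,"roll": 0},{"tx": 0,"ty": 0,"tz": -0.12,"roll": 0}]}}

```text
time_s: 50.1
eef_pos: [448.5, 1.7, 224.3]
eef_rot: [[-0.165, 0.986, 0.006], [0.986, 0.165, -0.0], [-0.001, 0.005, -1.0]]
wrist_force: [2.0, -0.0, 0.4]
opening: 50.9
gripper_force: 0.0
```

Call:
{"api": "send_rows", "payload": {"increments": [{"tx": -0.2,"ty": -0.05,"tz": -0.02,"roll": 0},{"tx": -0.2,"ty": -0.05,"tz": -0.02,"roll": 0},{"tx": -0.2,"ty": -0.05,"tz": -0.02,"roll": 0},{"tx": -0.2,"ty": -0.05,"tz": -0.02,"roll": 0},{"tx": -0.2,"ty": -0.05,"tz": -0.02,"roll": 0}]}}

```text
time_s: 50.52
eef_pos: [430.0, -205.6, 240.7]
eef_rot: [[-0.166, 0.986, 0.001], [0.986, 0.166, -0.001], [-0.001, 0.001, -1.0]]
wrist_force: [1.6, -0.4, -0.6]
opening: 51.1
gripper_force: 0.0
```

Call:
{"api": "send_rows", "payload": {"increments": [{"tx": -0.12,"ty": -0.02,"tz": 0,"roll": 0},{"tx": -0.12,"ty": -0.02,"tz": 0,"roll": 0},{"tx": -0.12,"ty": -0.02,"tz": 0,"roll": 0},{"tx": -0.12,"ty": -0.02,"tz": 0,"roll": 0},{"tx": -0.12,"ty": -0.02,"tz": 0,"roll": 0}]}}

```text
time_s: 50.93
eef_pos: [430.0, -327.3, 239.6]
eef_rot: [[-0.161, 0.987, -0.0], [0.987, 0.161, 0.0], [0.0, -0.0, -1.0]]
wrist_force: [-0.1, 0.9, -0.4]
opening: 51.3
gripper_force: 0.0
```

```bash
python3 - <<'E'
from h import *
d=grab('top'); s=grab('side')
a=cv2.cvtColor(d['color'],cv2.COLOR_RGB2BGR)[190:275,150:320]; b=cv2.cvtColor(s['color'],cv2.COLOR_RGB2BGR)[140:280,180:320]
a=cv2.resize(a,None,fx=4.5,fy=4.5,interpolation=cv2.INTER_CUBIC)
b=cv2.resize(b,None,fx=1.45,fy=1.45,interpolation=cv2.INTER_CUBIC)
o=np.zeros((a.shape[0]+b.shape[0],a.shape[1],3),np.uint8); o[:a.shape[0]]=a; o[a.shape[0]:,:b.shape[1]]=b
cv2.imwrite('pics/end.png',o); print(o.shape)
plan((447,1,200,9.5))
print(proj(d,(*chest(-3,0),94+62)),proj(d,(*chest(-3,0),94)))
E
```

```text
(585, 765, 3)
at [ 430.2 -324.9  239.4] yaw 9.5 t 51.0 open 51.5 grip 0.0 F [0.3 0.9 1.1]
  tx 0.1593 ty 0.0351 tz 0.0197 roll -0.0003
  tx 0.1593 ty 0.0351 tz 0.0197 roll -0.0003
[278.04747587 242.62997678] [278.12972249 244.55214105]
```

View pics/end.png

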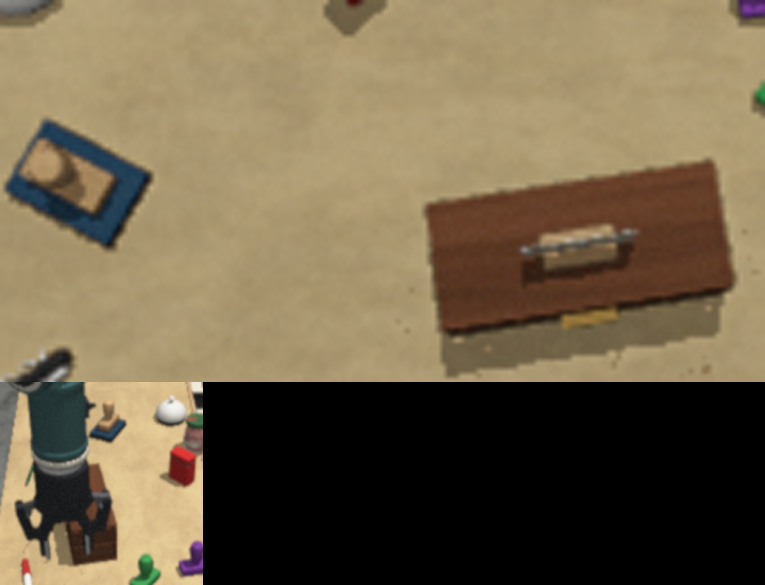

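Call:
{"api": "send_rows", "payload": {"increments": [{"tx": 0,"ty": 0,"tz": 0,"roll": 0},{"tx": 0,"ty": 0,"tz": 0,"roll": 0},{"tx": 0,"ty": 0,"tz": 0,"roll": 0},{"tx": 0,"ty": 0,"tz": 0,"roll": 0},{"tx": 0,"ty": 0,"tz": 0,"roll": 0}]}}

```text
time_s: 51.45
eef_pos: [430.6, -324.8, 239.5]
eef_rot: [[-0.166, 0.986, 0.0], [0.986, 0.166, -0.0], [-0.0, 0.0, -1.0]]
wrist_force: [0.5, 1.0, 0.3]
opening: 51.0
gripper_force: 0.0
```

```bash
python3 -c "
from station import *
print(sign_off())"
```

```text
the job is handed in; nothing more can be done
None
```

I handed the job in at about 51 s; no verdict came back, but my last pictures and readings show the stamp upright on the ink pad, all four tins down in their slots, the lid closed and the price card standing square in the middle of it.

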